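# Push a rigid air tube home in a manifold's push-fit port and open the valve

### The job

Take the long plain aluminium tube out of the wooden block and push it, tapered end down, into the open push-fit port of the air manifold: past the seal and on until it bottoms firmly, without ramming it. Let go of it so that it stays standing fully home, then swing the manifold's shut-off lever all the way over to the open side. Leave everything else where it is.

Things in the scene. Friction and masses are not known exactly. Their poses are not given: they have to be found in the camera images.
- tube_center (a point): Centre (half-way up) of the long plain aluminium tube: rigid, 16 mm diameter, 120 mm long, about 60 g (40 to 85), standing in a hole of the wooden block with its nose (lower end) 35 mm down the hole, so 85 mm shows. z runs up along the tube. The lowest 7 mm taper to 11 mm diameter. The hole is 1 mm wider than the tube, so it may lean a degree or two.
- tube_nose (a point): The middle of the tube's lower (tapered) end face, 60 mm below its centre along its z axis.
- rack: The wooden block, fixed, 70 mm (x) by 170 mm (y) by 45 mm high, origin at the centre of its underside, z up. Two equal holes, 35 mm deep, at y = -50 mm and y = +50 mm; the long tube stands in one and the short collared tube in the other. Lift the tube more than 36 mm to clear it.
- short_center (a point): Centre of the other tube in the block: 75 mm long, 16 mm diameter with a wide collar (28 mm diameter, 12 mm high) near the top. Not wanted: leave it in its hole.
- manifold: The air manifold, fixed: aluminium bar 80 (x) by 320 (y) by 35 mm high, origin at the centre of its underside, z up. Three stations stand on it at y = -95, -20 and +55 mm in any order: the open push-fit port, a like but lower domed blank (55 mm high, closed) and a pressure gauge (48 mm dial on a stem, 74 mm high). The shut-off lever stands on it at y = +125 mm.
- port: The open push-fit port: upright round grey fitting, fixed on the manifold, 33 mm outside diameter, 72 mm high, origin at the centre of its underside, z up along the bore. Bore 17 mm across; conical lead-in at the mouth, 24 mm wide and 4 mm deep. A hard stop in the bore, unseen, lies 25 to 45 mm below the mouth (differs each time). Pressing with over 30 N damages it.
- port_mouth (a point): Centre of the port's top face, 72 mm above its underside, on the bore's axis. A sprung seal lies 14 mm below it: it resists with up to 7 to 15 N as the nose passes (15 to 22 mm deep; it can be mistaken for the bottom), then yields and the tube drags at 1 to 11 N, more when deeper. It is home when, 25 mm deep or more, it stops dead: press to about 20 N and keep it up for a moment.
- valve (a joint): The shut-off lever's angle, rad: about 0 to 0.15 at the start (shut, leaning to the manifold's -x side), 1.0 at the end stop (open, leaning to its +x side); it turns about the manifold's y axis, is light (about 1 N at the tip) and stays where it is left.
- valve_tip (a point): Centre of the black ball (26 mm diameter) at the end of the lever's 10 mm rod. It moves on an arc of 80 mm radius about an axis through a point 57 mm above the manifold's underside; at joint value q it lies 80*sin(q-0.5) mm along the manifold's x from the pivot and 80*cos(q-0.5) mm above it.
- jar_mid (a point): Centre of a closed glass jar, 66 mm diameter, 85 mm high. Leave alone.
- figurine_mid (a point): Centre of a white china figurine, 110 mm high, 56 mm foot. Leave alone.
- elbow_mid (a point): A brass pipe elbow, 35 mm high, standing on end; the point lies half-way up its upright leg. Leave alone.
- wrench_grip (a point): Grip of a wrench lying on the table. Leave alone.
- screwdriver_grip (a point): Grip of a screwdriver lying on the table. Leave alone.
Things that resemble listed ones, but are neither listed nor needed, are in the scene too. What is shaped like the part that bears tube_center but turquoise is not meant.

How it is judged:
By the outcome, as a careful person would: the job done as asked, in the order asked, and still so for the second after the job is handed in, with the robot touching nothing.
It also fails if it takes over 70 s, if anything falls off the work surface, if the arm or the gripper's body presses on something with over 40 N, if the wrist force passes 120 N, or if a joint passes its speed limit or range.

### The arm

A 7-joint arm with a two-finger parallel gripper is mounted at the origin on the work surface. World frame = base frame: x ahead of the robot, y to its left, z up, the work surface at z = 0. Lengths are in mm, angles in rad, forces in N, time in s.
With the tool pointing down it reaches from about 375 to 925 mm from the base axis. Payload 3.1 kg.
Tool frame: the origin (TCP) lies between the finger pads; the fingertips stand 8 mm ahead of it and the grasp point (between the pads) lies 11 mm behind it; z points along the fingers, x is the direction in which the jaws open and shut, and the axes are right-handed (so a half turn about z gives the same grasp; the last joint's range is limited). The gripper opens to 85 mm and grips with 20 to 120 N. Pads are 22 mm wide; open, the fingers measure 114 mm over their backs; the gripper's body (76 mm by 85 mm) begins 54 mm behind the grasp point. The pads swing forward as they close: fully open they stand 13 mm farther back than shut.
Start: joints at [1.226, 0.383, 0.044, 1.598, -0.018, 1.161, -0.05], TCP at [158.816, -630.302, 239.269] pointing down, gripper open.
Joint ranges: [-2.61, 2.61], [-0.41, 2.15], [-1.48, 1.57], [0, 2.5], [-1.57, 4.71], [0.05, 1.97], [-2.85, 2.85]. Speed limits (rad/s): [2.79, 2.79, 3.14, 3.14, 3.14, 3.14, 3.14].

### API

Orientations are given as a unit quaternion [x, y, z, w].
In Python, from workcell import readout, imaging, ticket gives the robot as it stands.
- The arm moves only by the shell command python3 -m crank 'ROWS' [FORCE]. ROWS is JSON, a list of rows, each a list of 5 numbers: the finger opening in m, from 0 to 0.0854, then the shift along the tool's x, y, z in m, then the turn about the tool's z in degrees. A call has exactly 8 rows; each row shifts and turns the pose as measured when the row begins, along the tool's axes as they then stand; what a row does not reach is not made up. A row lasts 1/10 s, in which the tool goes at most 50 mm and 8.59 degrees, less where a joint would pass 70% of its speed; a pose out of reach is approached as far as the arm can. A call is refused whole if a number of a shift passes 0.05 or a number of a turn 8.59, either way. A call with a gripper value outside its range is refused whole. The fingers move at their own pace and stop on an object; FORCE is the grip in N (left out, the last holds). Time passes only in rows, so rows that do not move let the fingers close, or fill a call up. It gives the time, the measured TCP pose, the force and the opening at its end, in the units of the state.
- readout.sense(): the state, without advancing time (a new reading comes with each control period).
- imaging.grab_frame(name): name is "side" or "top"; returns the picture (384x512x3 uint8, red, green, blue); there is no depth.
- imaging.get_calibration(name): a dict with "intrinsics" (3x3 intrinsics, pixels), "world_to_cam" (4x4, takes a point from world to camera coordinates). Camera axes: x right, y up, looking along -z (the intrinsics and any distortion apply to the point x, -y, -z); pixel columns grow to the right and rows downward; lengths in mm; the calibration is good to about 2 mm. A picture is of the moment at which its call begins. get_calibration takes no time and is no camera call.
- ticket.hand_in(): hands the job in, once; it reports no verdict.
The state is a dict: "clock": time; "qpos": joint angles; "joint_vel": joint speeds; "joint_efforts": joint torques, N m; "tcp_pos": TCP position; "tcp_rot": TCP orientation; "wrist_force": force on the tool from outside, world axes, zero at the start; "torque": the same for the moment, N m; "width": finger opening in mm.
Only numpy, scipy, OpenCV 4.12 (cv2) and the standard library are available. Lean on these libraries where they do the work, as an engineer would, in place of code of your own. Each camera call takes 0.05 s, during which the arm holds its last target.

## Working session

There is one attempt and no reset: what is moved stays moved. The work goes in short steps, Python scripts to look and compute and a shell command to move; the robot and the scene stay as the last step left them, time stands still between calls to the robot, and variables do not carry over. Pictures are saved under pics/ and viewed, and the job is handed in when it is done.

```bash
mkdir -p pics; ls
python3 - <<'E'
from workcell import readout, imaging
import cv2
s=readout.sense()
for k,v in s.items(): print(k,v)
for n in("side","top"):
    im=imaging.grab_frame(n); cv2.imwrite(f"pics/{n}0.png",im[:,:,::-1])
    c=imaging.get_calibration(n); print(n,c)
E
```

```text
pics
clock 0.0
qpos [ 1.22617177  0.38384815  0.04379869  1.59958601 -0.01795069  1.16117988
 -0.04990797]
joint_vel [-8.81784176e-04  1.31505317e-05  1.00915225e-03 -1.45308218e-03
  6.06778897e-04  1.73107440e-04  9.11190308e-04]
joint_efforts [ 1.17886420e-04 -4.33465540e+01  1.02357589e+00 -2.49515498e+01
  1.03820881e-02  1.14183559e-02  7.66860751e-06]
tcp_pos [ 158.61709396 -629.3975546   237.8724829 ]
tcp_rot [ 7.88798249e-01 -6.14650790e-01 -1.06203832e-03 -7.75422235e-04]
wrist_force [-0.33643086 -0.06434836  0.79268736]
torque [-0.00353975  0.02029166  0.00684903]
width 85.42794680089611
side {'intrinsics': array([[465.18357549,   0.        , 247.1869374 ],
       [  0.        , 465.18357549, 194.09013056],
       [  0.        ,   0.        ,   1.        ]]), 'world_to_cam': array([[ 7.21869610e-01, -6.92027223e-01,  1.60864781e-03,
        -3.75170012e+02],
       [ 3.75636273e-01,  3.93785057e-01,  8.38946196e-01,
        -2.70644194e+02],
       [-5.81207068e-01, -6.05005497e-01,  5.44211993e-01,
        -8.64566364e+02],
       [ 0.00000000e+00,  0.00000000e+00,  0.00000000e+00,
         1.00000000e+00]])}
top {'intrinsics': array([[399.26175306,   0.        , 258.34137998],
       [  0.        , 399.26175306, 198.97854555],
       [  0.        ,   0.        ,   1.        ]]), 'world_to_cam': array([[-1.44872380e-02, -9.99893576e-01,  1.71950381e-03,
         2.07730547e+01],
       [ 9.94339995e-01, -1.42257107e-02,  1.05288193e-01,
        -5.25198299e+02],
       [-1.05252527e-01,  3.23510653e-03,  9.94440264e-01,
        -1.11228203e+03],
       [ 0.00000000e+00,  0.00000000e+00,  0.00000000e+00,
         1.00000000e+00]])}
```

View pics/side0.png

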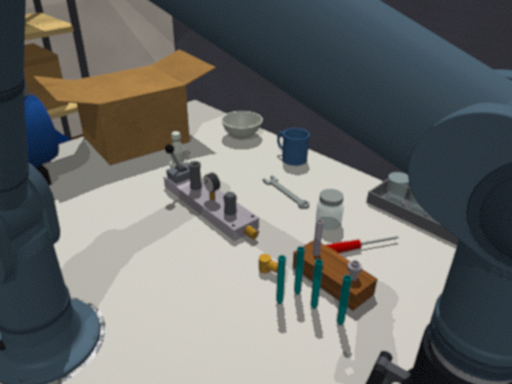

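View pics/top0.png

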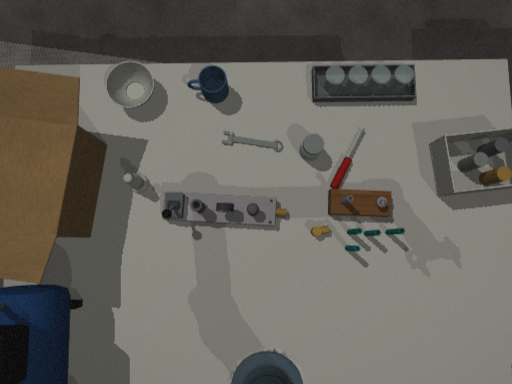

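The side view shows the rack at about (335,272) with four turquoise tubes in front of it, and the manifold at about (210,200). The top view shows the rack at (360,203), the manifold at (220,209) and the lever ball at (167,214). I'll take close crops next.

Run:
```python
import cv2,numpy as np
s=cv2.imread("pics/side0.png");t=cv2.imread("pics/top0.png")
def crop(im,x0,y0,x1,y1,k,n): cv2.imwrite(n,cv2.resize(im[y0:y1,x0:x1],None,fx=k,fy=k,interpolation=cv2.INTER_CUBIC))
crop(s,250,180,400,330,5,"pics/c_side_rack.png"); crop(s,145,120,275,245,5,"pics/c_side_man.png")
crop(t,300,120,420,260,5,"pics/c_top_rack.png"); crop(t,150,180,300,240,5,"pics/c_top_man.png")
```

```text
(no output)
```

View pics/c_side_rack.png

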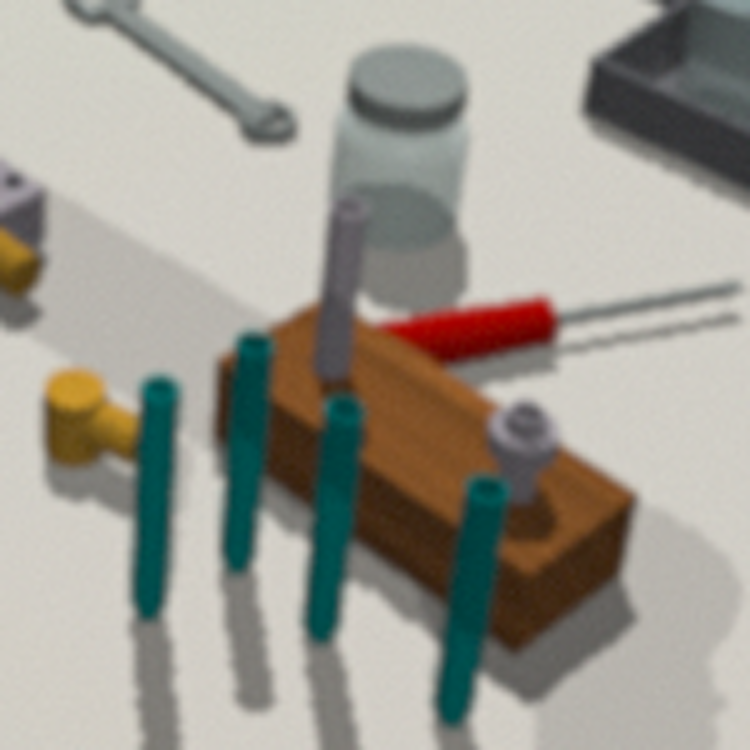

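View pics/c_side_man.png

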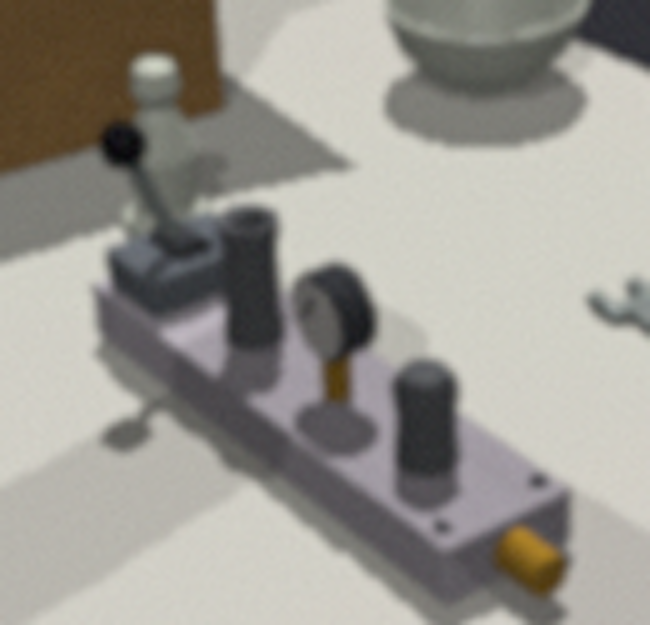

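View pics/c_top_rack.png

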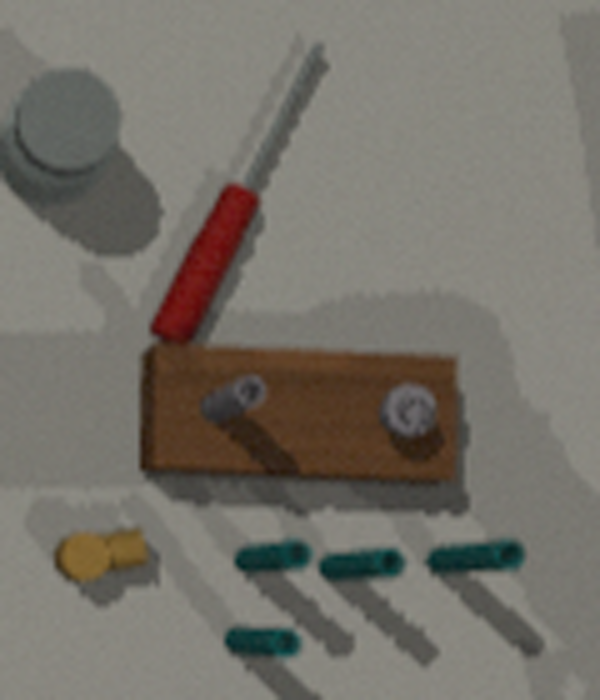

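View pics/c_top_man.png

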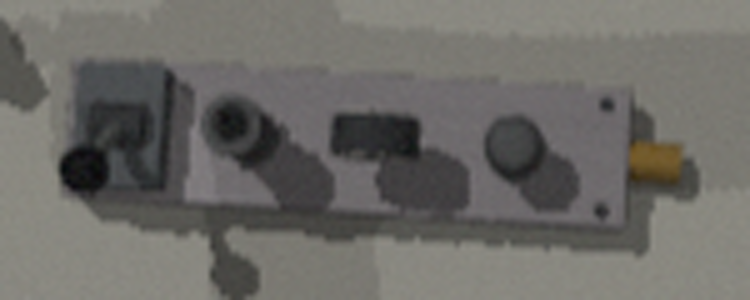

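Candidates for the wanted tube, by side-view pixel:
- Grey plain tall tube in the block: (320,222)–(317,255). It's plain, grey and in the rack hole, so this is the one.
- Short collared tube: (354,266). Rejected.
- Turquoise tubes: (282,257), (301,248), (319,261), (347,278). Rejected.

For the port, the crops show an open mouth at side (195,163) and top (196,204). The domed blank at top (253,209) is closed. Now I'll measure.

```bash
cat > h.py <<'E'
import numpy as np, cv2
from scipy.optimize import least_squares
from workcell import imaging, readout
C={n:imaging.get_calibration(n) for n in("side","top")}
def proj(n,P):
    P=np.atleast_2d(np.asarray(P,float)); M=C[n]["world_to_cam"]; K=C[n]["intrinsics"]
    c=P@M[:3,:3].T+M[:3,3]; c=c*[1,-1,-1]; u=c@K.T; return u[:,:2]/u[:,2:]
def atz(n,uv,z):
    M=C[n]["world_to_cam"];K=C[n]["intrinsics"]
    d=np.linalg.inv(K)@[uv[0],uv[1],1]*np.array([1,-1,-1]); R=M[:3,:3]
    d=R.T@d; o=-R.T@M[:3,3]; return o+d*(z-o[2])/d[2]
def tri(us,ut):
    r=least_squares(lambda p:np.r_[(proj("side",p)-us)[0],(proj("top",p)-ut)[0]],[500,-100,100]); return r.x,np.round(r.fun,2)
def cp(u,o,k=5): return (np.array(u)+.5)/k-.5+np.array(o)
E
cat > m1.py <<'E'
from h import *
np.set_printoptions(precision=1,suppress=True)
sr=lambda u:cp(u,(250,180)); sm=lambda u:cp(u,(145,120)); tr=lambda u:cp(u,(300,120)); tm=lambda u:cp(u,(150,180))
for n,a,b in [("tubetop",sr((350,207)),tr((252,391))),("mouth",sm((252,216)),tm((231,119))),("ball",sm((123,143)),tm((83,169)))]:
    print(n,*tri(a,b))
print("tube exit", atz("side",sr((334,374)),45),atz("top",tr((217,408)),45))
print("tubetop@130", atz("side",sr((350,207)),130),atz("top",tr((252,391)),130))
print("mouth@107", atz("side",sm((252,216)),107),atz("top",tm((231,119)),107))
print("rack top"); 
for u in [(155,348),(457,357),(457,478),(153,468)]: print(atz("top",tr(u),45))
print("rack side");
for u in [(318,305),(635,497),(518,570),(220,362)]: print(atz("side",sr(u),45))
print("man top");
for u in [(631,88),(631,228)]: print(atz("top",tm(u),35))
print("man side");
for u in [(568,490),(445,548),(95,290)]: print(atz("side",sm(u),35))
E
python3 m1.py
```

```text
tubetop [ 513.  -223.2  132. ] [ 0.5 -0.1 -0.4  0.4]
mouth [506.3 180.1 108.3] [ 0.6 -0.  -0.3  0.5]
ball [479.2 252.4 133.4] [ 0.5 -0.  -0.3  0.4]
tube exit [ 510.3 -224.8   45. ] [ 513.9 -224.6   45. ]
tubetop@130 [ 514.3 -221.1  130. ] [ 514.3 -224.7  130. ]
mouth@107 [506.6 183.  107. ] [507.6 179.5 107. ]
rack top
[ 548.4 -190.9   45. ]
[ 540.9 -361.    45. ]
[ 472.6 -357.6   45. ]
[ 480.7 -187.5   45. ]
rack side
[ 542.1 -189.9   45. ]
[ 538.7 -356.9   45. ]
[ 470.8 -348.3   45. ]
[ 480.8 -185.7   45. ]
man top
[529.  -36.4  35. ]
[449.7 -34.9  35. ]
man side
[525.  -33.1  35. ]
[450.4 -26.1  35. ]
[468.8 281.5  35. ]
```

The measurements agree with the given geometry:
- **Tube:** top at about (513.5,-224), z≈130. This sits on the rack hole at +50 (rack centre about (510.5,-274)).
- **Port:** mouth at about (507,180.5), z≈107. It is 215 mm from the manifold's end, so it's the +55 station.
- **Lever ball:** about (479,252,131).

I'll start moving by squaring the jaws to world y and heading for the tube at the current height.

```bash
cat > st.py <<'E'
from h import *
from scipy.spatial.transform import Rotation as R
import sys
np.set_printoptions(precision=1,suppress=True)
s=readout.sense(); r=R.from_quat(s["tcp_rot"]).as_matrix(); p=s["tcp_pos"]
print("t%.2f"%s["clock"],"tcp",p,"F",s["wrist_force"],"w%.1f"%s["width"],"jaw ang %.1f"%np.degrees(np.arctan2(r[1,0],r[0,0])),"zax",np.round(r[:,2],3))
if len(sys.argv)>3:
    g=np.array(list(map(float,sys.argv[1:4]))); print("to go in tool axes mm",r.T@(g-p))
E
python3 -m crank '[[0.06,0,0,0,7],[0.06,0,0,0,7.1],[0.06,-0.034,-0.03,0,0],[0.06,-0.034,-0.03,0,0],[0.06,-0.034,-0.03,0,0],[0.06,-0.034,-0.03,0,0],[0.06,-0.034,-0.03,0,0],[0.06,-0.034,-0.03,0,0]]' 30; python3 st.py 513.5 -224 180
```

```text
clock: 0.9
tcp_pos: [335.8, -425.9, 231.8]
tcp_rot: [-0.696, 0.718, 0.006, -0.002]
wrist_force: [0.4, -0.2, 0.5]
width: 60.1
t0.90 tcp [ 335.8 -425.9  231.8] F [ 0.4 -0.2  0.5] w60.1 jaw ang -91.7 zax [-0.  0. -1.]
to go in tool axes mm [-207.  -172.    51.2]
```

```bash
sed -i 's/np.round(r\[:,2\],3)/[round(float(v),4) for v in r[:,2]]/' st.py
python3 -m crank '[[0.06,-0.034,-0.029,0,0],[0.06,-0.034,-0.029,0,0],[0.06,-0.034,-0.029,0,0],[0.06,-0.034,-0.029,0,0],[0.06,-0.034,-0.028,0,0],[0.06,-0.02,-0.016,0,0],[0.06,0,0,0,0],[0.06,0,0,0,0]]'; python3 st.py 513.5 -224 180
```

```text
clock: 1.7
tcp_pos: [509.4, -221.4, 227.8]
tcp_rot: [-0.702, 0.712, 0.009, -0.0]
wrist_force: [0.4, -1.0, -1.1]
width: 60.1
t1.70 tcp [ 509.4 -221.4  227.8] F [ 0.4 -1.  -1.1] w60.1 jaw ang -90.9 zax [-0.0133, 0.0123, -0.9998]
to go in tool axes mm [ 3.1 -4.8 47.7]
```

```bash
cat > pic.py <<'E'
from h import *
import sys
# pic.py tag  sx0 sy0 sx1 sy1 | tx0 ty0 tx1 ty1 k
tag=sys.argv[1]; a=list(map(int,sys.argv[2:11])); k=a[8]
S=imaging.grab_frame("side")[:,:,::-1]; T=imaging.grab_frame("top")[:,:,::-1]
cv2.imwrite(f"pics/{tag}_s_full.png",S);cv2.imwrite(f"pics/{tag}_t_full.png",T)
for im,b,n in((S,a[:4],"s"),(T,a[4:8],"t")):
    cv2.imwrite(f"pics/{tag}_{n}.png",cv2.resize(im[b[1]:b[3],b[0]:b[2]],None,fx=k,fy=k,interpolation=cv2.INTER_CUBIC))
E
python3 st.py; python3 pic.py a 260 140 400 290 300 130 420 260 4; python3 st.py
```

```text
t1.70 tcp [ 509.4 -221.4  227.8] F [ 0.4 -1.  -1.1] w60.1 jaw ang -90.9 zax [-0.0133, 0.0123, -0.9998]
t1.80 tcp [ 508.9 -222.3  227.9] F [ 0.3  0.6 -0.1] w59.8 jaw ang -91.0 zax [-0.0131, 0.0125, -0.9998]
```

View pics/a_s.png

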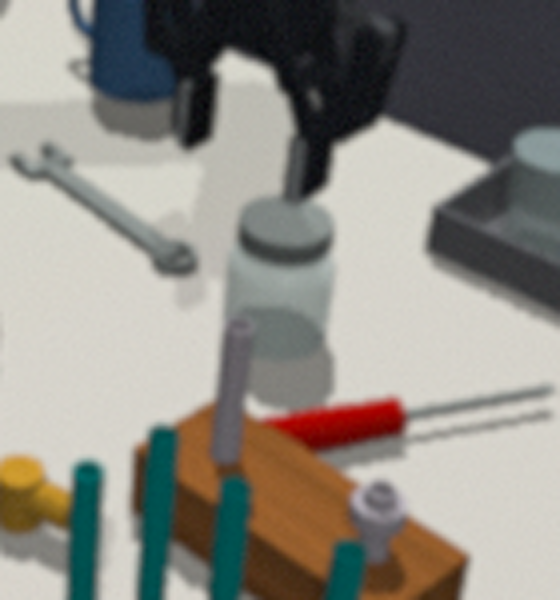

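View pics/a_t.png

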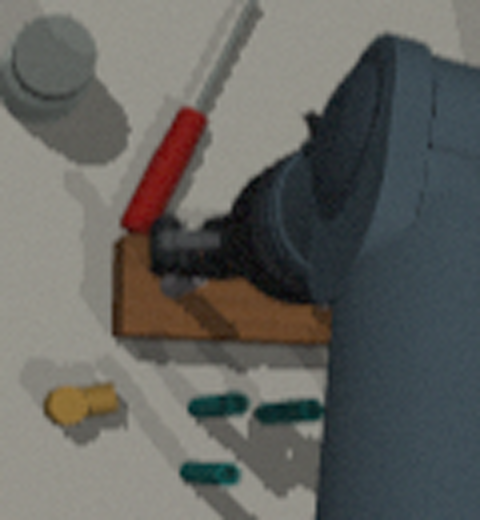

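```bash
python3 - <<'E'
from h import *
print(proj("side",[[509,-222,220],[509,-222,227],[509,-190,225],[509,-252,225]]))
print(proj("side",[[513.5,-224,130],[513.5,-224,45]]), proj("top",[[513.5,-224,130],[513.5,-224,45]]))
E
python3 st.py 513.5 -224 180
```

```text
[[322.24631477 185.00443748]
 [322.56892804 181.93928955]
 [309.73647167 176.70328883]
 [334.92617835 188.7927517 ]]
[[320.47549229 221.75559318]
 [317.03205098 253.55271913]] [[349.72719517 198.10547736]
 [342.79238761 201.35503333]]
t1.80 tcp [ 508.9 -222.3  227.9] F [ 0.3  0.6 -0.1] w59.8 jaw ang -91.0 zax [-0.0131, 0.0125, -0.9998]
to go in tool axes mm [ 2.2 -5.3 47.8]
```

Calibration and arm agree: the fingertip midpoint is at (322,182.5) and I predicted (322,183). I'll centre over the tube and descend.

```bash
python3 -m crank '[[0.06,0.001,-0.003,0,0],[0.06,0.001,-0.002,0.006,0],[0.06,0,0,0.012,0],[0.06,0,0,0.012,0],[0.06,0,0,0.012,0],[0.06,0,0,0.006,0],[0.06,0,0,0,0],[0.06,0,0,0,0]]'; python3 st.py 513.5 -224 104
```

```text
clock: 2.6
tcp_pos: [508.0, -230.5, 173.1]
tcp_rot: [-0.697, 0.717, 0.011, -0.003]
wrist_force: [-0.5, -1.0, -0.1]
width: 60.0
t2.60 tcp [ 508.  -230.5  173.1] F [-0.5 -1.  -0.1] w60.0 jaw ang -91.7 zax [-0.0189, 0.0119, -0.9998]
to go in tool axes mm [-5.9 -6.7 69.1]
```

```bash
python3 pic.py b 260 160 400 290 300 130 420 260 5
```

```text
(no output)
```

View pics/b_s.png

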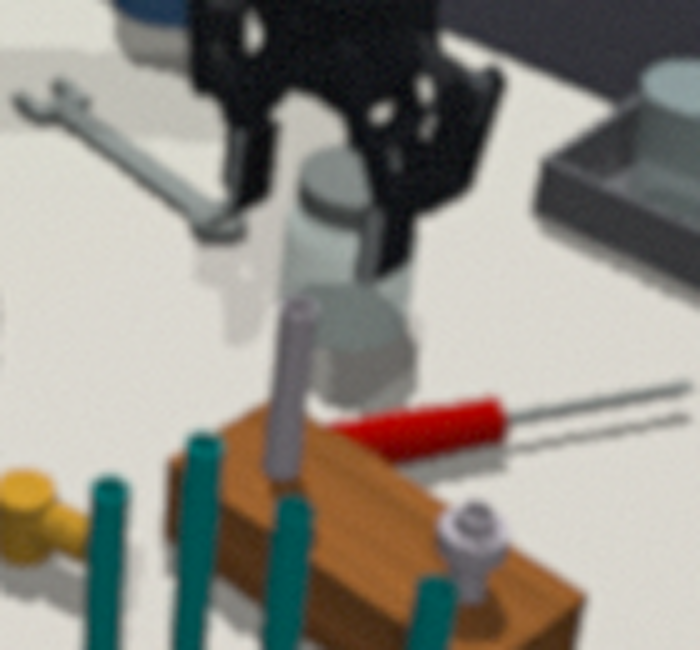

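The tube sits between the fingers in view and the arm has drifted a few mm (y is about 6 mm off), so I'll correct that and descend.

```bash
python3 -m crank '[[0.06,-0.006,-0.006,0.006,0],[0.06,0,0,0.013,0],[0.06,0,0,0.013,0],[0.06,0,0,0.013,0],[0.06,0,0,0.013,0],[0.05,0,0,0.007,0],[0.04,0,0,0,0],[0.035,0,0,0,0]]'; python3 st.py 513.5 -224 104;python3 pic.py c 260 160 400 290 300 130 420 260 5; python3 st.py 513.5 -224 104
```

```text
clock: 3.5
tcp_pos: [514.1, -222.8, 102.6]
tcp_rot: [-0.697, 0.717, 0.011, -0.002]
wrist_force: [-0.6, 0.3, 0.1]
width: 35.2
t3.50 tcp [ 514.1 -222.8  102.6] F [-0.6  0.3  0.1] w35.2 jaw ang -91.6 zax [-0.018, 0.0118, -0.9998]
to go in tool axes mm [ 1.2  0.6 -1.4]
t3.60 tcp [ 514.4 -223.   103.1] F [ 0.4 -0.1  0.3] w35.0 jaw ang -91.6 zax [-0.0172, 0.0114, -0.9998]
to go in tool axes mm [ 1.   0.9 -0.9]
```

View pics/c_s.png

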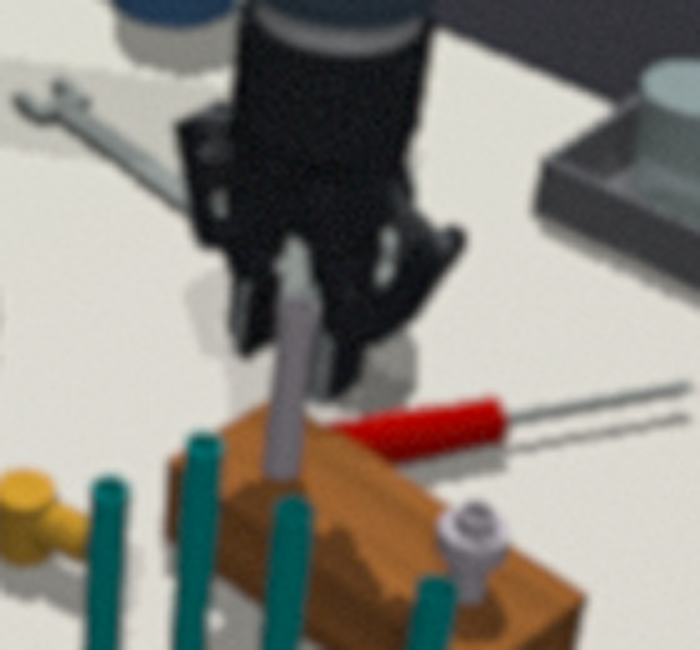

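View pics/c_t.png

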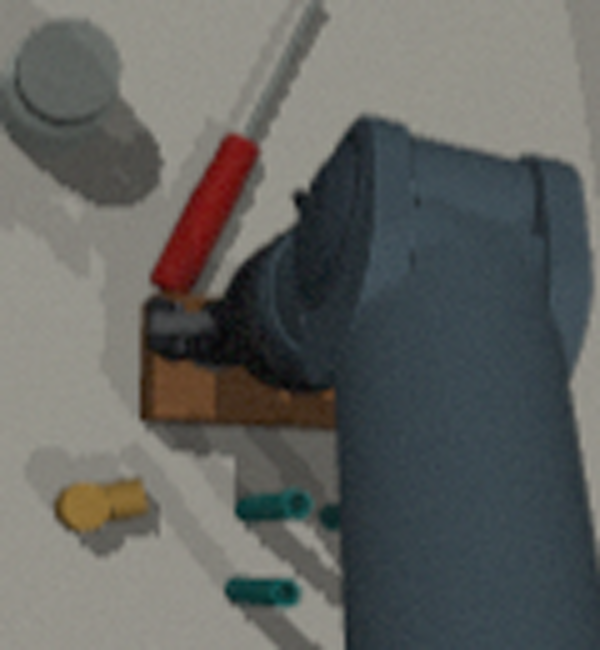

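The tube stands between the pads, with fingertips at crop (250,350) and (325,395) and the tube at (293,365). Closing now.

```bash
python3 -m crank '[[0.03,0.0005,0.0005,0,0],[0.02,0,0,0,0],[0.01,0,0,0,0],[0,0,0,0,0],[0,0,0,0,0],[0,0,0,0,0],[0,0,0,0,0],[0,0,0,0,0]]' 70; python3 st.py 513.5 -224 104
```

```text
clock: 4.4
tcp_pos: [515.1, -223.8, 105.1]
tcp_rot: [-0.697, 0.717, 0.008, -0.001]
wrist_force: [0.1, 0.1, 0.1]
width: 13.5
t4.40 tcp [ 515.1 -223.8  105.1] F [0.1 0.1 0.1] w13.5 jaw ang -91.6 zax [-0.0137, 0.0102, -0.9999]
to go in tool axes mm [0.2 1.6 1.1]
```

Width 13.5 mm is less than the 16 mm tube, so I'll look before lifting.

```bash
python3 pic.py d 270 170 370 290 300 130 420 260 6; python3 st.py
```

```text
t4.50 tcp [ 515.1 -223.8  105.1] F [ 0.1  1.1 -0.7] w13.5 jaw ang -91.6 zax [-0.0138, 0.0102, -0.9999]
```

View pics/d_s.png

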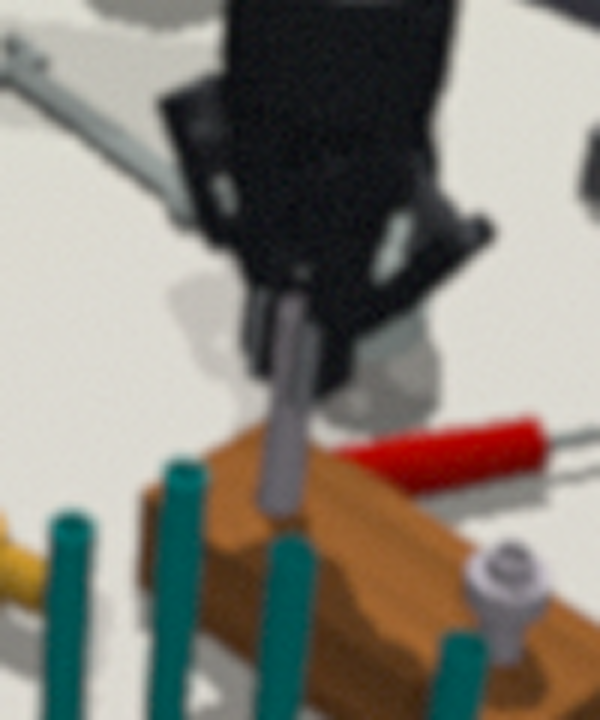

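Run:
```python
import cv2
from h import *
for t in("c","d"):
    im=cv2.imread(f"pics/{t}_s_full.png")[200:270,285:355]
    im=cv2.convertScaleAbs(im,alpha=1.8,beta=20)
    cv2.imwrite(f"pics/{t}_zoom.png",cv2.resize(im,None,fx=8,fy=8,interpolation=cv2.INTER_CUBIC))
# predicted pad corners (grip point z~116..., x 515+-11,y -224+-8)
for z in(97,116):
    for x in (504,526):
        for y in(-232,-216): print(z,x,y,(proj("side",[x,y,z])[0]-[285,200])*8)
print((proj("side",[[513.5,-224,130],[513.5,-224,97],[513.5,-224,45]])-[285,200])*8)
```

```text
97 504 -232 [273.87999122 305.06849886]
97 504 -216 [225.8471634  277.49416079]
97 526 -232 [326.821855   268.98377382]
97 526 -216 [278.89207878 242.12070036]
116 504 -232 [280.24639047 246.70732429]
116 504 -216 [231.6342363  219.42335278]
116 526 -232 [333.67027759 211.00853703]
116 526 -216 [285.16507388 184.43573366]
[[283.8039383  174.04474546]
 [272.79850491 275.67016044]
 [256.25640786 428.42175305]]
```

View pics/d_zoom.png

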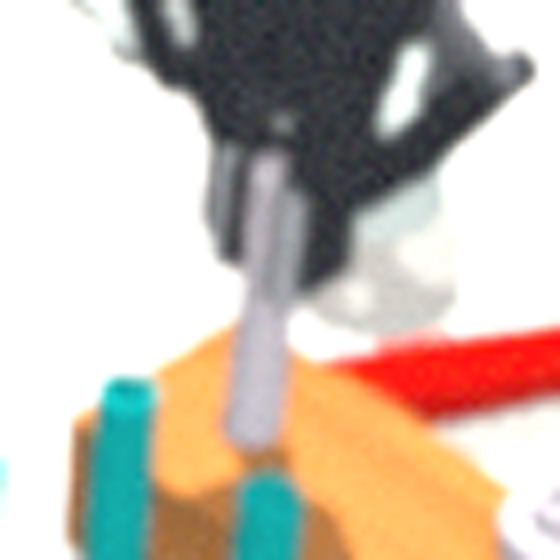

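View pics/c_zoom.png

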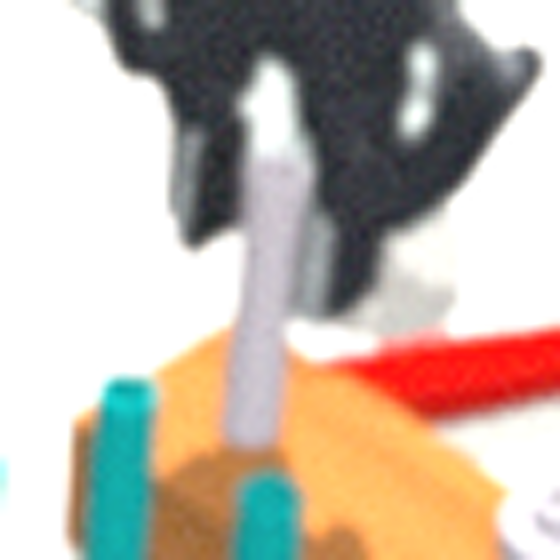

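The zoomed crop shows the tube held between both pads. The near pad edge is at (283,230) and the tube at 245–283, so it's about 6 mm inside the edge. The small width reading is probably linkage give. I'll lift gently.

```bash
python3 -m crank '[[0,0,0,-0.005,0],[0,0,0,-0.012,0],[0,0,0,-0.015,0],[0,0,0,-0.02,0],[0,0,0,-0.02,0],[0,0,0,-0.025,0],[0,0,0,-0.025,0],[0,0,0,-0.02,0]]' 80; python3 st.py 513.5 -224 245; python3 pic.py e 270 130 400 270 300 130 420 260 5; python3 st.py 507 180.5 245
```

```text
clock: 5.3
tcp_pos: [515.4, -225.0, 257.4]
tcp_rot: [-0.697, 0.717, 0.009, -0.002]
wrist_force: [-0.3, -0.3, -0.5]
width: 13.0
t5.30 tcp [ 515.4 -225.   257.4] F [-0.3 -0.3 -0.5] w13.0 jaw ang -91.6 zax [-0.016, 0.0104, -0.9998]
to go in tool axes mm [-0.8  1.8 12.4]
t5.40 tcp [ 517.9 -225.8  259.9] F [ 0.2 -0.1  0.4] w12.9 jaw ang -91.6 zax [-0.0092, 0.0076, -0.9999]
to go in tool axes mm [-405.8   22.2   18.1]
```

View pics/e_s.png

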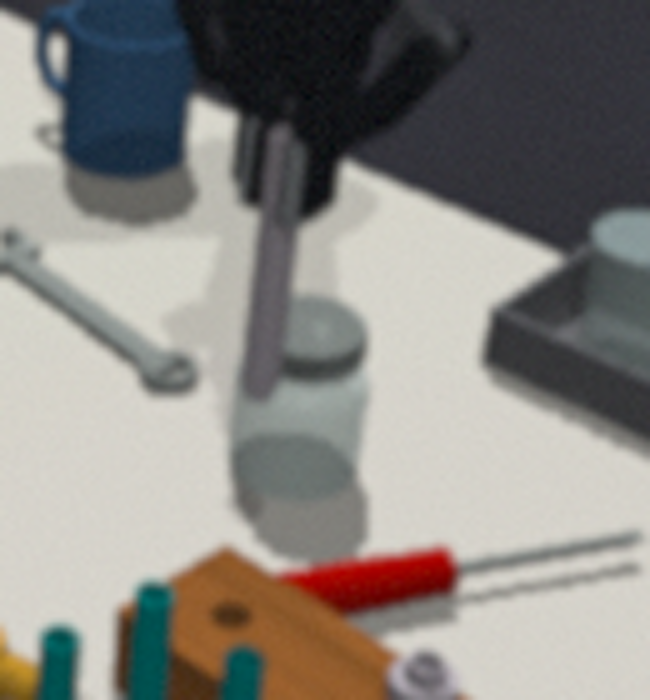

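The tube is lifted clear: nose at side pixel (322.3,208.5), with the empty hole at (316.3,252.7). Checking the tube's lean in hand.

Run:
```python
from h import *
np.set_printoptions(precision=1,suppress=True)
k=lambda u:cp(u,(270,130))
print("hole@45",atz("side",k((232,614)),45))
print("obs nose",k((262,393)),"top",k((284,128)))
print("pred vertical nose,top",proj("side",[[517,-225.3,164],[517,-225.3,284]]))
```

```text
hole@45 [ 514.9 -220.    45. ]
obs nose [322.  208.2] top [326.4 155.2]
pred vertical nose,top [[323.5 207.7]
 [329.4 155.2]]
```

View pics/e_t.png

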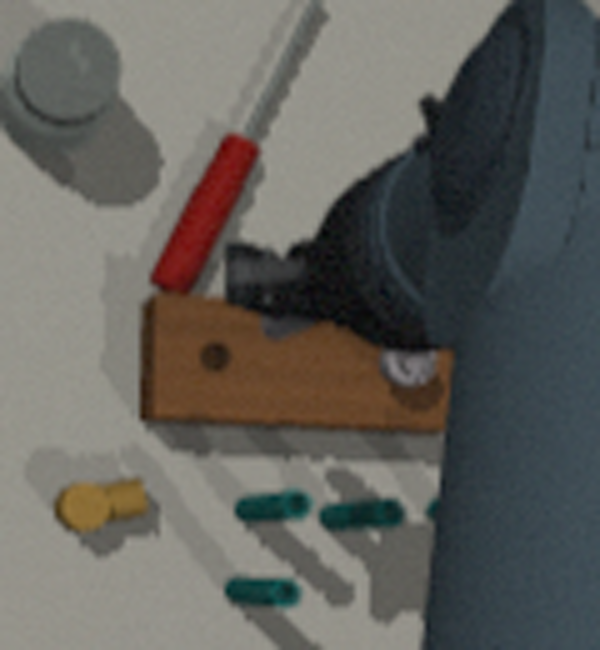

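```bash
python3 -m crank '[[0,-0.02,0.001,0,0],[0,-0.035,0.002,0,0],[0,-0.035,0.002,0,0],[0,-0.035,0.002,0,0],[0,-0.035,0.002,0,0],[0,-0.035,0.002,0,0],[0,-0.035,0.002,0,0],[0,-0.03,0.002,0,0]]'; python3 st.py 507.5 179.5 240
```

```text
clock: 6.2
tcp_pos: [506.8, 34.7, 261.0]
tcp_rot: [-0.691, 0.723, 0.005, -0.004]
wrist_force: [0.9, -0.3, -1.8]
width: 13.0
t6.20 tcp [506.8  34.7 261. ] F [ 0.9 -0.3 -1.8] w13.0 jaw ang -92.5 zax [-0.0133, 0.0017, -0.9999]
to go in tool axes mm [-144.6    5.4   21.3]
```

```bash
python3 -m crank '[[0,-0.03,0.001,0.001,0],[0,-0.03,0.001,0.003,0],[0,-0.03,0.001,0.003,0],[0,-0.025,0.001,0.003,0],[0,-0.018,0.001,0.003,0],[0,-0.008,0,0.003,0],[0,0,0,0,0],[0,0,0,0,0]]'; python3 st.py 507.5 179.5 235;  python3 pic.py f 145 80 275 200 150 130 280 240 6; python3 st.py 507.5 179.5 235
```

```text
clock: 7.0
tcp_pos: [500.9, 185.4, 242.7]
tcp_rot: [-0.695, 0.719, 0.007, -0.008]
wrist_force: [-0.0, -0.6, -0.6]
width: 13.8
t7.00 tcp [500.9 185.4 242.7] F [-0.  -0.6 -0.6] w13.8 jaw ang -91.9 zax [-0.0202, -0.001, -0.9998]
to go in tool axes mm [ 5.7 -7.   7.5]
t7.10 tcp [501.1 184.9 242.8] F [-0.4 -0.5 -0.4] w12.9 jaw ang -92.0 zax [-0.02, -0.0009, -0.9998]
to go in tool axes mm [ 5.1 -6.7  7.7]
```

View pics/f_s.png

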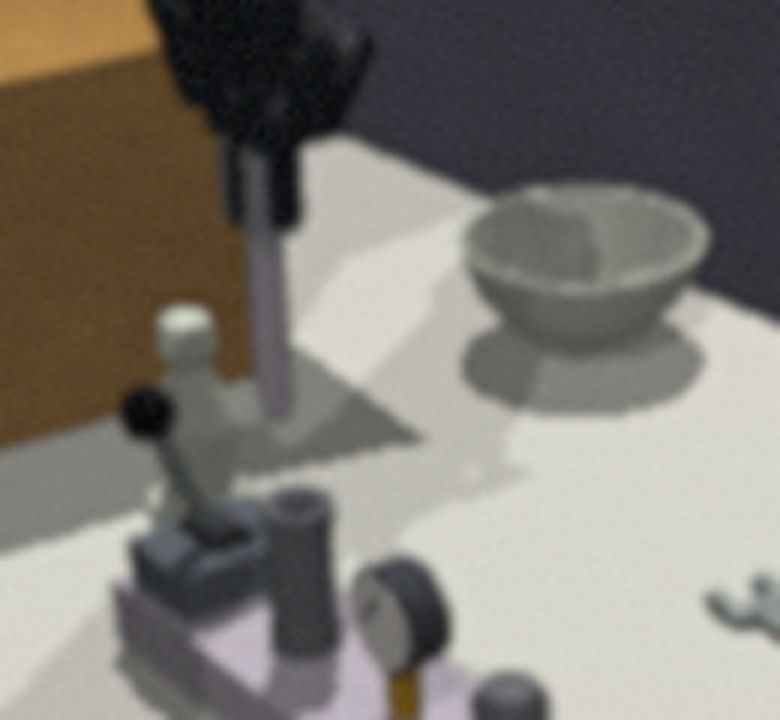

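View pics/f_t.png

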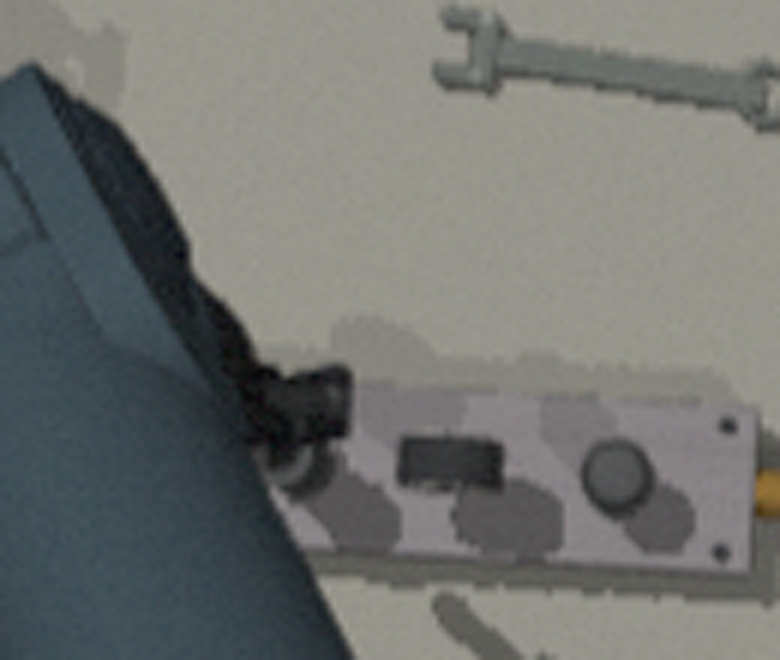

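```bash
cat > rel.py <<'E'
from h import *
import sys
np.set_printoptions(precision=1,suppress=True)
a=list(map(float,sys.argv[1:])) # ox oy k nose(u,v) znose mouth(u,v) top(u,v) ztop
k=lambda u:cp(u,a[0:2],a[2])
n=atz("side",k(a[3:5]),a[5]);m=atz("side",k(a[6:8]),107);t=atz("side",k(a[8:10]),a[10])
print("nose",n,"mouth",m,"top",t,"\nmouth-nose",(m-n)[:2],"lean nose-top",(n-t)[:2])
E
python3 rel.py 145 80 6  278 415 148 303 502 256 152 268
```

```text
nose [500.9 188.5 148. ] mouth [505.3 181.  107. ] top [498.2 187.  268. ] 
mouth-nose [ 4.4 -7.6] lean nose-top [2.7 1.6]
```

Side view: nose at crop (278,415), port mouth at (303,502), tube roughly upright. The mouth is about (+5,-6.5) mm from the nose. I'll correct and come down to about 18 mm above it.

```bash
python3 -m crank '[[0,0.003,-0.003,0,0],[0,0.003,-0.003,0.004,0],[0,0,0,0.006,0],[0,0,0,0.006,0],[0,0,0,0.005,0],[0,0,0,0.003,0],[0,0,0,0,0],[0,0,0,0,0]]'; python3 st.py 507 179 220;  python3 pic.py g 145 80 275 200 150 130 280 240 6; python3 st.py 507 179 220
```

```text
clock: 7.9
tcp_pos: [507.8, 173.2, 216.0]
tcp_rot: [-0.692, 0.722, 0.006, -0.009]
wrist_force: [0.1, 0.1, -0.8]
width: 13.2
t7.90 tcp [507.8 173.2 216. ] F [ 0.1  0.1 -0.8] w13.2 jaw ang -92.4 zax [-0.0207, -0.0031, -0.9998]
to go in tool axes mm [-5.7  1.1 -4. ]
t8.00 tcp [507.9 173.3 216.2] F [-0.  -0.3 -1.1] w13.1 jaw ang -92.4 zax [-0.0203, -0.0029, -0.9998]
to go in tool axes mm [-5.6  1.2 -3.8]
```

View pics/g_s.png

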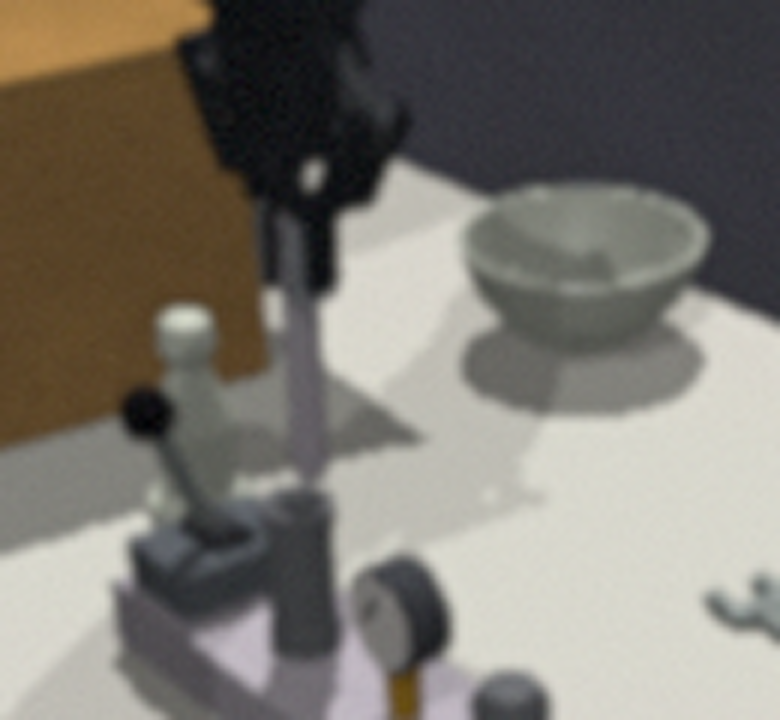

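```bash
python3 rel.py 145 80 6  313 475 121 302.5 502 290 215 241
```

```text
nose [508.2 176.4 121. ] mouth [505.1 181.1 107. ] top [506.6 178.4 241. ] 
mouth-nose [-3.1  4.7] lean nose-top [ 1.6 -2. ]
```

```bash
python3 -m crank '[[0,-0.004,0.001,0,0],[0,-0.002,0.0005,0,0],[0,0,0,0.002,0],[0,0,0,0,0],[0,0,0,0.002,0],[0,0,0,0,0],[0,0,0,0.002,0],[0,0,0,0,0]]'; python3 st.py 507 179.2 200;  python3 pic.py i 145 80 275 200 150 130 280 240 6; python3 st.py 507 179.2 200
```

```text
clock: 8.8
tcp_pos: [506.8, 180.6, 210.6]
tcp_rot: [-0.692, 0.722, 0.006, -0.008]
wrist_force: [-0.6, 0.3, -1.0]
width: 13.2
t8.80 tcp [506.8 180.6 210.6] F [-0.6  0.3 -1. ] w13.2 jaw ang -92.4 zax [-0.0185, -0.0024, -0.9998]
to go in tool axes mm [ 1.4 -0.4 10.6]
t8.90 tcp [507.1 180.7 210.9] F [ 0.3 -0.7 -0.9] w13.4 jaw ang -92.4 zax [-0.018, -0.0022, -0.9998]
to go in tool axes mm [ 1.5 -0.2 10.9]
```

View pics/i_s.png

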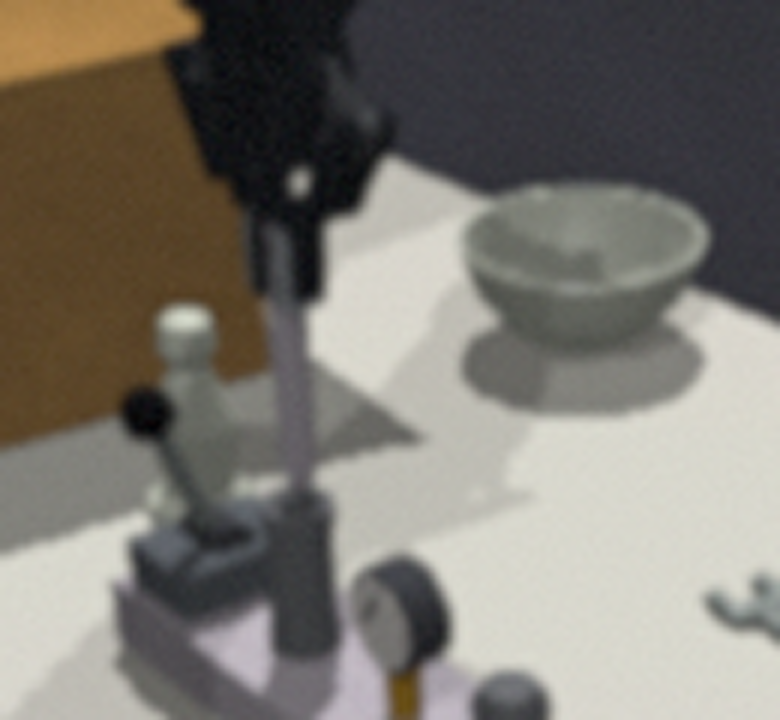

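View pics/i_t.png

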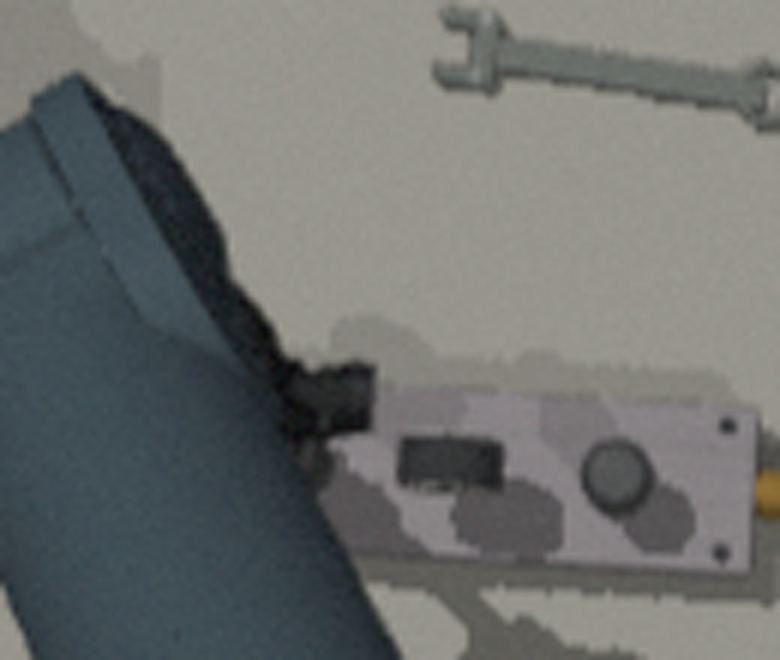

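```bash
python3 rel.py 145 80 6  300 487 115.7 302.5 502 276 225 236
```

```text
nose [503.3 179.6 115.7] mouth [505.1 181.1 107. ] top [503.1 183.6 236. ] 
mouth-nose [1.9 1.5] lean nose-top [ 0.1 -4. ]
```

Nose at crop (300,487), within about 2 mm of the mouth axis. I'll descend in small rows into the lead-in.

```bash
python3 -m crank '[[0,0,-0.001,0.002,0],[0,0,0,0.002,0],[0,0,0,0.002,0],[0,0,0,0.002,0],[0,0,0,0.002,0],[0,0,0,0.002,0],[0,0,0,0.002,0],[0,0,0,0,0]]'; python3 st.py 507 179.2 200
```

```text
clock: 9.7
tcp_pos: [507.7, 180.7, 195.6]
tcp_rot: [-0.692, 0.722, 0.006, -0.007]
wrist_force: [0.4, 0.8, -0.6]
width: 13.2
t9.70 tcp [507.7 180.7 195.6] F [ 0.4  0.8 -0.6] w13.2 jaw ang -92.4 zax [-0.0187, -0.0021, -0.9998]
to go in tool axes mm [ 1.5  0.7 -4.4]
```

```bash
python3 pic.py j 165 100 235 200 150 130 280 240 6; python3 st.py
```

```text
t9.80 tcp [507.8 180.7 195.8] F [-0.5  1.  -1. ] w13.3 jaw ang -92.4 zax [-0.0183, -0.002, -0.9998]
```

View pics/j_s.png

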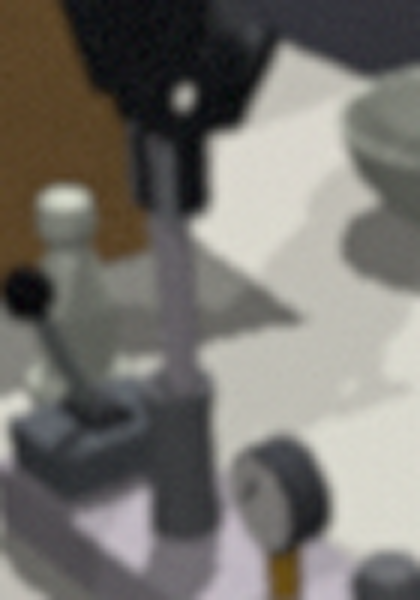

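The nose is at crop (182,393) inside the mouth ring, with no contact force. Continuing down.

```bash
python3 -m crank '[[0,0,0,0.002,0],[0,0,0,0.002,0],[0,0,0,0.002,0],[0,0,0,0,0],[0,0,0,0.002,0],[0,0,0,0,0],[0,0,0,0,0],[0,0,0,0,0]]'; python3 st.py 507 179.2 200
```

```text
clock: 10.6
tcp_pos: [506.3, 181.4, 187.1]
tcp_rot: [-0.692, 0.722, 0.007, -0.008]
wrist_force: [-1.0, 0.3, 0.3]
width: 13.2
t10.60 tcp [506.3 181.4 187.1] F [-1.   0.3  0.3] w13.2 jaw ang -92.4 zax [-0.0208, -0.0018, -0.9998]
to go in tool axes mm [  2.2  -0.5 -12.9]
```

```bash
python3 -m crank '[[0,0,0,0.002,0],[0,0,0,0.002,0],[0,0,0,0.002,0],[0,0,0,0.002,0],[0,0,0,0,0],[0,0,0,0,0],[0,0,0,0,0],[0,0,0,0,0]]'; python3 st.py 507 179.2 200
```

```text
clock: 11.4
tcp_pos: [506.2, 181.8, 184.7]
tcp_rot: [-0.692, 0.722, 0.006, -0.009]
wrist_force: [-2.1, -1.0, 2.8]
width: 13.0
t11.40 tcp [506.2 181.8 184.7] F [-2.1 -1.   2.8] w13.0 jaw ang -92.4 zax [-0.0215, -0.0044, -0.9998]
to go in tool axes mm [  2.7  -0.6 -15.3]
```

```bash
python3 -m crank '[[0,0,0,0.003,0],[0,0,0,0.003,0],[0,0,0,0.004,0],[0,0,0,0.004,0],[0,0,0,0.004,0],[0,0,0,0.004,0],[0,0,0,0.004,0],[0,0,0,0.004,0]]'; python3 st.py 507 179.2 200
```

```text
clock: 12.2
tcp_pos: [507.1, 182.7, 172.2]
tcp_rot: [-0.691, 0.722, 0.003, -0.012]
wrist_force: [-5.8, -1.2, 13.3]
width: 13.3
t12.20 tcp [507.1 182.7 172.2] F [-5.8 -1.2 13.3] w13.3 jaw ang -92.5 zax [-0.0214, -0.0119, -0.9997]
to go in tool axes mm [  3.8   0.5 -27.8]
```

```bash
python3 -m crank '[[0,0,0.001,0.003,0],[0,0,0.0005,0.003,0],[0,0,0,0.003,0],[0,0,0,0.003,0],[0,0,0,0.003,0],[0,0,0,0.003,0],[0,0,0,0.003,0],[0,0,0,0.003,0]]'; python3 st.py 507 179.2 200
```

```text
clock: 13.0
tcp_pos: [507.0, 183.2, 165.0]
tcp_rot: [-0.691, 0.723, -0.0, -0.014]
wrist_force: [-6.7, -0.9, 13.6]
width: 13.4
t13.00 tcp [507.  183.2 165. ] F [-6.7 -0.9 13.6] w13.4 jaw ang -92.6 zax [-0.0203, -0.0202, -0.9996]
to go in tool axes mm [  4.7   0.5 -34.9]
```

```bash
python3 pic.py k 165 100 235 200 150 130 280 240 6; python3 st.py
```

```text
t13.10 tcp [506.9 183.1 164.6] F [-5.5 -1.4 10.9] w13.0 jaw ang -92.6 zax [-0.0204, -0.02, -0.9996]
```

View pics/k_s.png

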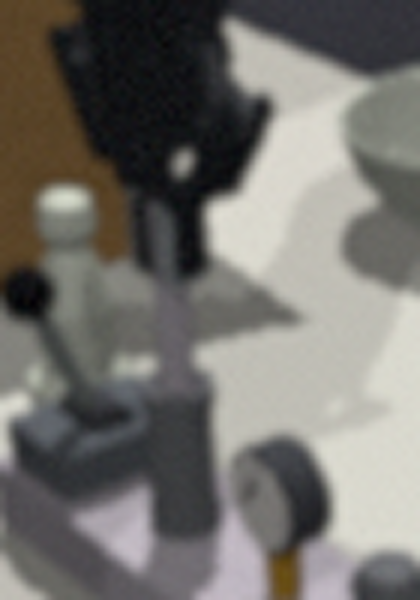

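No slip: the tube top and fingertips moved down together (crop row 140→205, 210→275). Depth is about 37 mm. I'll continue with small rows until it stops dead, easing the sideways load.

```bash
python3 -m crank '[[0,0,0.001,0.003,0],[0,0,0.001,0.003,0],[0,0,0.001,0.003,0],[0,0,0,0.003,0],[0,0,0,0.003,0],[0,0,0,0.003,0],[0,0,0,0.003,0],[0,0,0,0.003,0]]'; python3 st.py 507 179.2 200
```

```text
clock: 13.9
tcp_pos: [506.7, 183.7, 161.7]
tcp_rot: [-0.69, 0.724, -0.005, -0.016]
wrist_force: [-7.7, -2.2, 17.0]
width: 13.1
t13.90 tcp [506.7 183.7 161.7] F [-7.7 -2.2 17. ] w13.1 jaw ang -92.7 zax [-0.0163, -0.0295, -0.9994]
to go in tool axes mm [  5.6   0.1 -38.1]
```

```bash
python3 -m crank '[[0,0.001,0.0015,0.002,0],[0,0.001,0.0015,0.002,0],[0,0.001,0.0015,0.003,0],[0,0.001,0.0015,0.003,0],[0,0.0005,0.001,0.003,0],[0,0.0005,0.001,0.003,0],[0,0.0005,0.001,0.003,0],[0,0.0005,0.001,0.003,0]]'; python3 st.py 507 179.2 200
```

```text
clock: 14.7
tcp_pos: [505.5, 183.7, 161.7]
tcp_rot: [-0.689, 0.724, -0.011, -0.008]
wrist_force: [-4.4, -1.6, 15.6]
width: 13.2
t14.70 tcp [505.5 183.7 161.7] F [-4.4 -1.6 15.6] w13.2 jaw ang -92.9 zax [0.003, -0.0268, -0.9996]
to go in tool axes mm [  5.4  -1.9 -38.2]
```

z hasn't changed at 161.7 under 15.6 N, so it looks like the bottom at about 40 mm deep. I'll press to about 20 N and hold to confirm.

```bash
python3 -m crank '[[0,0.0005,0,0.0033,0],[0,0.0005,0,0.0038,0],[0,0.0005,0,0.004,0],[0,0.0005,0,0.004,0],[0,0.0005,0,0.004,0],[0,0.0005,0,0.004,0],[0,0.0005,0,0.004,0],[0,0.0005,0,0.004,0]]'; python3 st.py 507 179.2 200; python3 pic.py l 165 100 235 200 150 130 280 240 6; python3 st.py
```

```text
clock: 15.5
tcp_pos: [506.1, 184.4, 161.6]
tcp_rot: [-0.688, 0.725, -0.014, -0.012]
wrist_force: [-9.5, -3.7, 22.5]
width: 13.1
t15.50 tcp [506.1 184.4 161.6] F [-9.5 -3.7 22.5] w13.1 jaw ang -93.0 zax [0.0015, -0.0364, -0.9993]
to go in tool axes mm [  6.5  -1.3 -38.2]
t15.60 tcp [506.1 184.3 161.6] F [-8.3 -2.6 22.2] w13.1 jaw ang -93.0 zax [0.0015, -0.0365, -0.9993]
```

View pics/l_s.png

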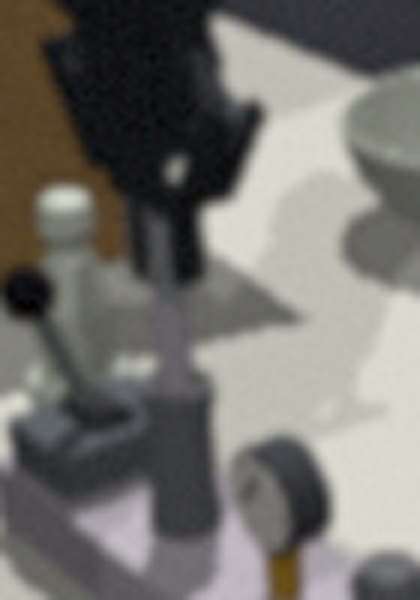

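It's home: z steady at 161.6 under about 22 N held for over 0.5 s, below the 30 N limit. I'll relax and open with a light residual press, so the release doesn't pull it up.

```bash
python3 -m crank '[[0,0,0,0.002,0],[0,0,0,0.001,0],[0.01,0,0,0.001,0],[0.02,0,0,0,0],[0.03,0,0,0,0],[0.045,0,0,0,0],[0.05,0,0,0,0],[0.05,0,0,0,0]]'; python3 st.py 507 180 165; python3 pic.py m 145 80 275 200 150 130 280 240 6; python3 st.py 507 180 165
```

```text
clock: 16.4
tcp_pos: [508.4, 184.1, 161.3]
tcp_rot: [-0.687, 0.726, -0.015, -0.01]
wrist_force: [-0.2, 0.5, -0.6]
width: 49.8
t16.40 tcp [508.4 184.1 161.3] F [-0.2  0.5 -0.6] w49.8 jaw ang -93.1 zax [0.0061, -0.0368, -0.9993]
to go in tool axes mm [ 4.3  1.2 -3.6]
t16.50 tcp [508.3 184.1 161.3] F [0.3 1.5 0.8] w50.2 jaw ang -93.1 zax [0.0058, -0.0369, -0.9993]
to go in tool axes mm [ 4.3  1.1 -3.6]
```

View pics/m_s.png

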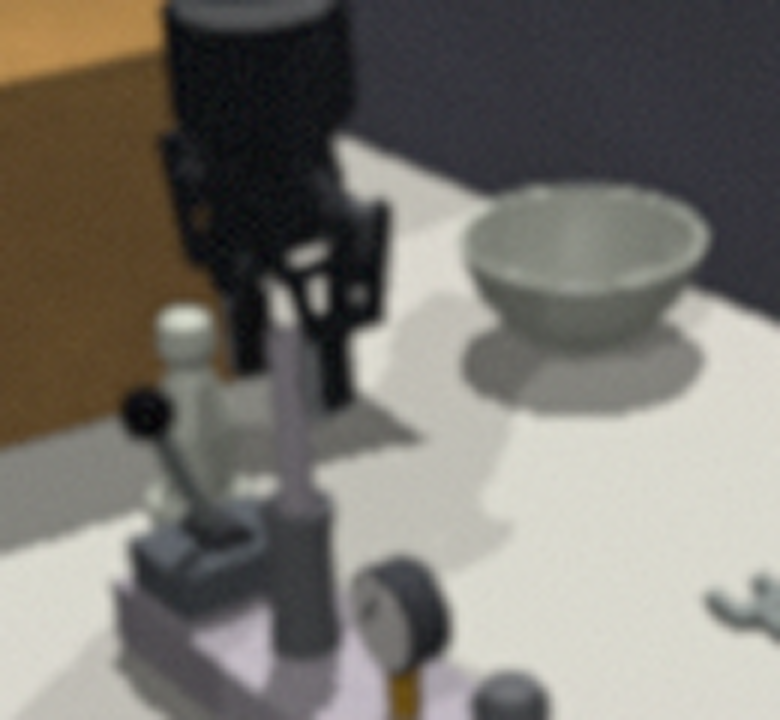

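View pics/m_t.png

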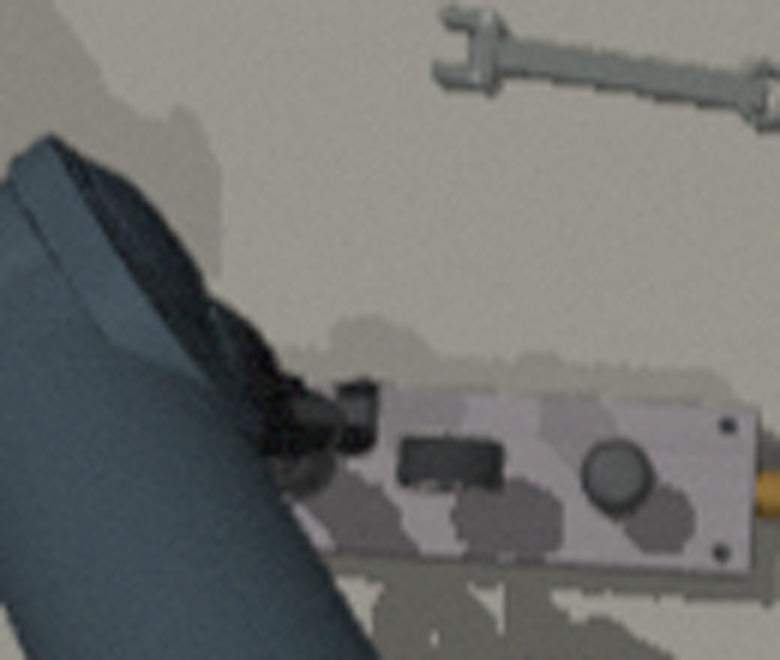

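Released: the tube stands in the port, top at crop (287,325). I'll raise the gripper off it.

```bash
python3 -m crank '[[0.055,0.002,0,-0.005,0],[0.06,0.001,0,-0.012,0],[0.06,0,0,-0.014,0],[0.06,0,0,-0.014,0],[0.06,0,0,-0.014,0],[0.06,0,0,-0.014,0],[0.06,0,0,-0.014,0],[0.06,0,0,-0.008,0]]'; python3 st.py 440 252 250; python3 pic.py n 145 80 275 200 150 130 280 240 6; python3 st.py
```

```text
clock: 17.3
tcp_pos: [508.0, 185.2, 266.1]
tcp_rot: [-0.688, 0.726, -0.016, -0.009]
wrist_force: [0.3, 0.6, 0.3]
width: 59.5
t17.30 tcp [508.  185.2 266.1] F [0.3 0.6 0.3] w59.5 jaw ang -93.1 zax [0.0089, -0.036, -0.9993]
to go in tool axes mm [-63.6  71.6  13.1]
t17.40 tcp [508.4 185.4 266. ] F [ 1.  -0.1 -0. ] w60.1 jaw ang -93.1 zax [0.01, -0.0356, -0.9993]
```

View pics/n_s.png

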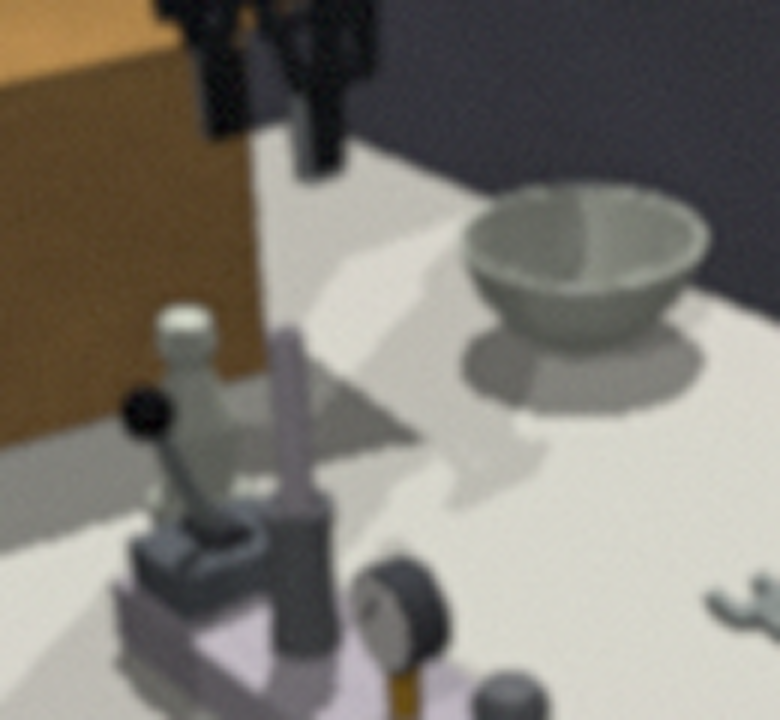

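View pics/n_t.png

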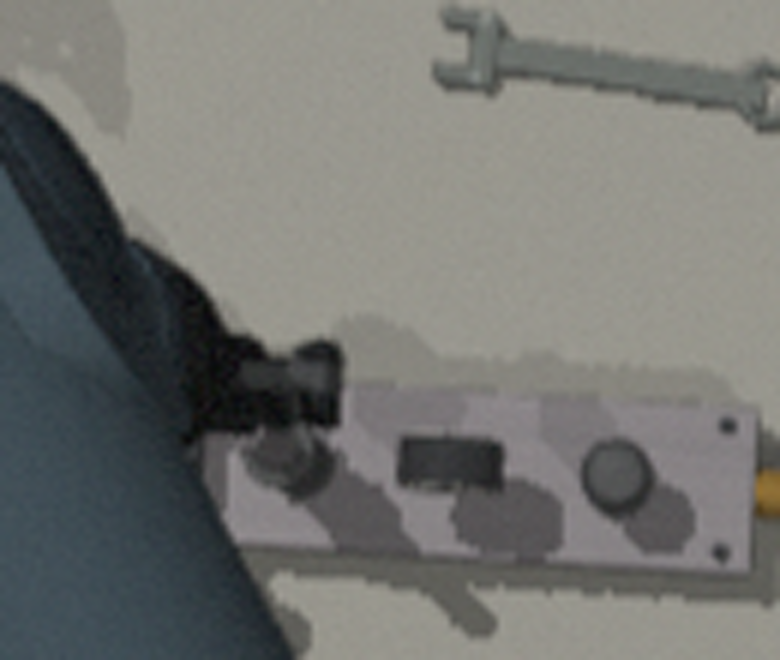

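The tube stays standing at the same height after retreat. For the lever I'll turn the jaws along x, straddle the ball, and push it with the inner pad of the -x finger. That keeps the knuckles away from the tube. Checking joint 7 and the figurine's position first.

Run:
```python
from h import *
np.set_printoptions(precision=2,suppress=True)
print(readout.sense()["qpos"])
print("figurine head", atz("top",(131,176),105), "tube top side",*[ (z,atz("side",cp((287,328),(145,80),6),z)) for z in(180,187,194)])
print("mouth side",atz("side",cp((302.5,502),(145,80),6),107))
```

```text
[ 0.03  0.2  -0.53  1.81  0.15  1.18 -2.18]
figurine head [583.95 353.22 105.  ] tube top side (180, array([516.44, 198.97, 180.  ])) (187, array([507.71, 187.15, 187.  ])) (194, array([498.97, 175.33, 194.  ]))
mouth side [505.13 181.1  107.  ]
```

Joint 7 is at -2.18, so I'll turn negative (jaw angle -93° → 0°), which takes it away from its limit.

```bash
python3 -m crank '[[0.06,0,0,0,-8.5],[0.06,0,0,0,-8.5],[0.06,0,0,0,-8.5],[0.06,0,0,0,-8.5],[0.06,0,0,0,-8.5],[0.06,0,0,0,-8.5],[0.06,0,0,0,-8.5],[0.06,0,0,0,-8.5]]'; python3 st.py 480 250 240
```

```text
clock: 18.2
tcp_pos: [504.2, 183.0, 259.4]
tcp_rot: [0.978, -0.209, 0.003, 0.02]
wrist_force: [0.6, -1.0, 0.7]
width: 59.9
t18.20 tcp [504.2 183.  259.4] F [ 0.6 -1.   0.7] w59.9 jaw ang -24.1 zax [-0.0025, -0.0399, -0.9992]
to go in tool axes mm [-49.7 -52.   16.7]
```

```bash
python3 -m crank '[[0.06,0,0,0,-8],[0.06,0,0,0,-8],[0.06,0,0,0,-8],[0.06,-0.006,-0.015,0,0],[0.06,-0.006,-0.018,0,0],[0.06,-0.006,-0.018,0,0],[0.06,-0.005,-0.014,0,0],[0.06,0,0,0,0]]'; python3 st.py 479 250 190; python3 pic.py o 120 60 250 190 120 150 260 260 5; python3 st.py 479 250 190
```

```text
clock: 19.0
tcp_pos: [473.1, 251.0, 249.8]
tcp_rot: [1.0, 0.002, -0.009, 0.021]
wrist_force: [-0.3, 0.1, 0.2]
width: 59.5
t19.00 tcp [473.1 251.  249.8] F [-0.3  0.1  0.2] w59.5 jaw ang 0.2 zax [-0.017, -0.0416, -0.999]
to go in tool axes mm [ 6.9 -1.4 59.7]
t19.10 tcp [474.6 248.2 249.8] F [ 0.5 -0.3 -1. ] w60.0 jaw ang 0.1 zax [-0.0164, -0.0435, -0.9989]
to go in tool axes mm [ 5.4 -4.4 59.6]
```

View pics/o_s.png

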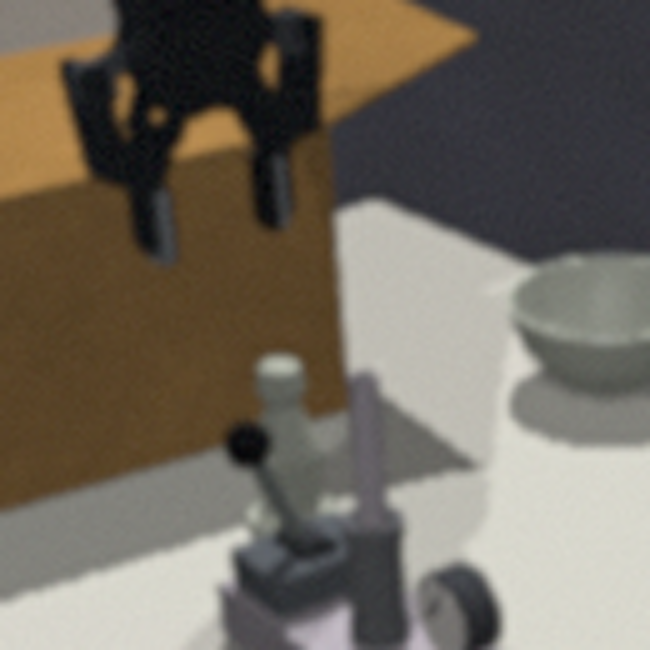

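View pics/o_t.png

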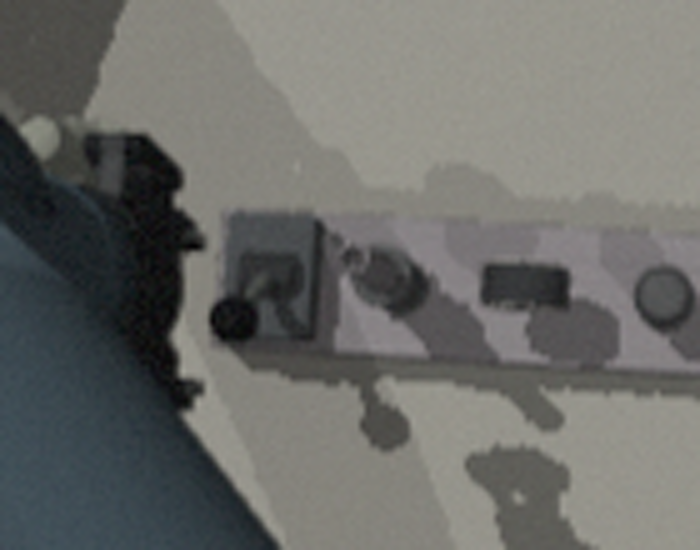

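The side view shows the ball at crop (247,443). The top view shows the ball at (234,317) and the tube top at (354,257).

Run:
```python
from h import *
np.set_printoptions(precision=1,suppress=True)
S=lambda u:cp(u,(120,60));T=lambda u:cp(u,(120,150))
print("ball",*tri(S((247,443)),T((234,317))), atz("top",T((234,317)),129))
print("tubetop",*tri(S((366,378)),T((354,257))), [atz("top",T((354,257)),z) for z in(182,187,192)])
print("mouth on top cam ", )
```

```text
ball [479.6 252.3 133.3] [ 0.8 -0.  -0.5  0.7] [481.6 252.1 129. ]
tubetop [505.2 180.8 187.4] [ 0.4 -0.  -0.2  0.3] [array([506.5, 181.2, 182. ]), array([506. , 180.4, 187. ]), array([505.5, 179.5, 192. ])]
mouth on top cam
```

```bash
python3 st.py 480 251 130
python3 -m crank '[[0.06,0.004,-0.004,0.005,0],[0.06,0.003,-0.003,0.01,0],[0.06,0,0,0.014,0],[0.06,0,0,0.014,0],[0.06,0,0,0.012,0],[0.06,0,0,0.005,0],[0.06,0,0,0,0],[0.06,0,0,0,0]]'; python3 st.py 480 251 127; python3 pic.py p 120 60 250 190 120 150 260 260 5; python3 st.py 480 251 127
```

```text
t19.10 tcp [474.6 248.2 249.8] F [ 0.5 -0.3 -1. ] w60.0 jaw ang 0.1 zax [-0.0164, -0.0435, -0.9989]
to go in tool axes mm [  7.4  -8.  119.5]
clock: 19.9
tcp_pos: [481.8, 247.4, 181.0]
tcp_rot: [1.0, -0.004, -0.01, 0.024]
wrist_force: [-0.0, 0.7, 0.2]
width: 60.2
t19.90 tcp [481.8 247.4 181. ] F [-0.   0.7  0.2] w60.2 jaw ang -0.5 zax [-0.0212, -0.0476, -0.9986]
to go in tool axes mm [-0.7 -6.1 53.8]
t20.00 tcp [482.  247.7 181.5] F [-0.2 -0.1 -0.7] w60.1 jaw ang -0.5 zax [-0.0202, -0.0473, -0.9987]
to go in tool axes mm [-1.  -5.9 54.4]
```

View pics/p_s.png

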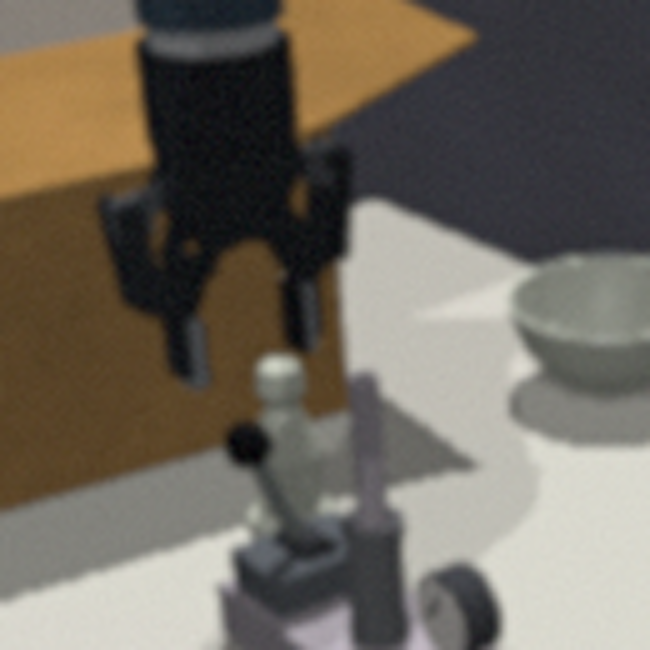

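The ball at crop (247,443) lies under the gap, with fingertips at (193,380) and (305,345). Descending to straddle it.

```bash
python3 -m crank '[[0.06,0,-0.003,0.006,0],[0.06,0,-0.003,0.01,0],[0.06,0,0,0.011,0],[0.06,0,0,0.011,0],[0.06,0,0,0.009,0],[0.06,0,0,0.004,0],[0.06,0,0,0,0],[0.06,0,0,0,0]]'; python3 st.py 480 251 127; python3 pic.py q 120 60 250 190 120 150 260 260 5; python3 st.py 480 251 127
```

```text
clock: 20.8
tcp_pos: [481.3, 252.2, 126.2]
tcp_rot: [1.0, -0.004, -0.009, 0.023]
wrist_force: [0.0, -0.9, -0.3]
width: 59.7
t20.80 tcp [481.3 252.2 126.2] F [ 0.  -0.9 -0.3] w59.7 jaw ang -0.5 zax [-0.0192, -0.0467, -0.9987]
to go in tool axes mm [-1.3  1.2 -0.7]
t20.90 tcp [481.5 252.3 126.6] F [-0.  -0.2  0.7] w59.9 jaw ang -0.5 zax [-0.0185, -0.0465, -0.9987]
to go in tool axes mm [-1.5  1.3 -0.3]
```

View pics/q_s.png

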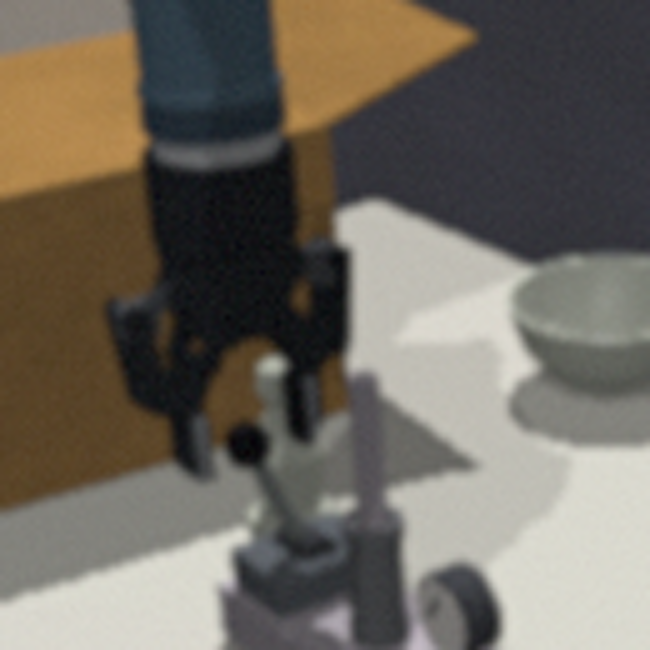

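View pics/q_t.png

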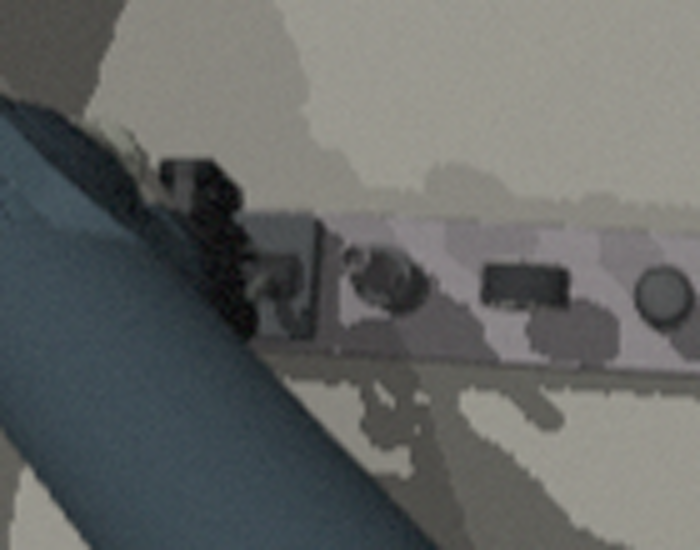

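The ball at crop (247,443) is between the fingers, tips at (195,470) and (303,435). Swinging it toward +x.

```bash
python3 -m crank '[[0.05,0.004,0,0,0],[0.05,0.008,0,-0.0005,0],[0.05,0.008,0.0005,-0.0005,0],[0.05,0.008,0.0005,-0.0005,0],[0.05,0.008,0.0005,-0.0005,0],[0.05,0.008,0.0005,-0.0005,0],[0.05,0.008,0.0005,-0.0005,0],[0.05,0.006,0,0,0]]'; python3 st.py 562.7 247 128
```

```text
clock: 21.7
tcp_pos: [544.8, 249.6, 130.3]
tcp_rot: [1.0, -0.004, -0.009, 0.023]
wrist_force: [-1.2, -0.2, -0.5]
width: 49.9
t21.70 tcp [544.8 249.6 130.3] F [-1.2 -0.2 -0.5] w49.9 jaw ang -0.5 zax [-0.0174, -0.0459, -0.9988]
to go in tool axes mm [18.   2.4  2.1]
```

```bash
python3 -m crank '[[0.05,0.004,0.001,0,0],[0.05,0.004,0.001,0.001,0],[0.05,0.003,0,0,0],[0.05,0.003,0,0,0],[0.05,0.002,0,0,0],[0.05,0.002,0,0,0],[0.05,0.002,0,0,0],[0.05,0.002,0,0,0]]'; python3 st.py 562.7 247 128;python3 pic.py r 120 60 250 190 120 150 260 260 5; python3 st.py
```

```text
clock: 22.5
tcp_pos: [561.1, 247.1, 127.4]
tcp_rot: [1.0, -0.003, -0.017, 0.026]
wrist_force: [-5.9, -0.4, 2.5]
width: 50.0
t22.50 tcp [561.1 247.1 127.4] F [-5.9 -0.4  2.5] w50.0 jaw ang -0.4 zax [-0.0333, -0.0512, -0.9981]
to go in tool axes mm [ 1.6  0.1 -0.6]
t22.60 tcp [561.1 247.1 127.4] F [-4.9 -0.7  3.2] w50.1 jaw ang -0.4 zax [-0.0334, -0.0512, -0.9981]
```

View pics/r_s.png

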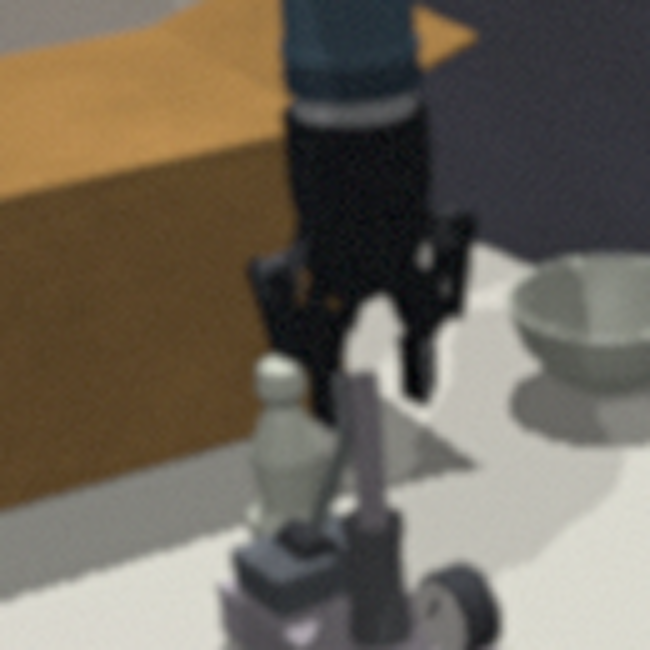

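View pics/r_t.png

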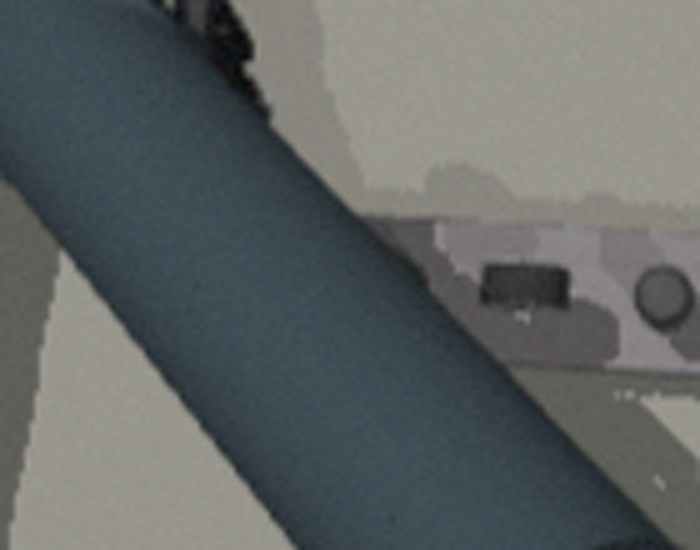

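The lever is at its far side and the force rises at the predicted end-stop position (561 against 562.7 expected). One more gentle push will confirm it, then I'll back off.

```bash
python3 -m crank '[[0.05,0.003,0,0,0],[0.05,0.003,0,0,0],[0.05,0.003,0,0,0],[0.05,0.003,0,0,0],[0.05,0.003,0,0,0],[0.05,0.003,0,0,0],[0.05,0.003,0,0,0],[0.05,0.003,0,0,0]]'; python3 st.py 562.7 247 128
```

```text
clock: 23.4
tcp_pos: [561.1, 247.4, 126.2]
tcp_rot: [0.999, 0.003, -0.04, 0.035]
wrist_force: [-7.2, -1.0, 2.8]
width: 50.0
t23.40 tcp [561.1 247.4 126.2] F [-7.2 -1.   2.8] w50.0 jaw ang 0.1 zax [-0.0798, -0.0703, -0.9943]
to go in tool axes mm [ 1.4  0.5 -1.9]
```

It's dead at the stop: 7 N with no motion. I'll open to free the ball, then go straight up.

```bash
python3 -m crank '[[0.06,0,0,0,0],[0.07,0,0,0,0],[0.07,0.001,0,0,0],[0.07,-0.001,0,-0.01,0],[0.07,-0.001,0.001,-0.014,0],[0.07,-0.001,0.001,-0.016,0],[0.07,-0.001,0.001,-0.018,0],[0.07,-0.001,0.001,-0.018,0]]'; python3 st.py 560 250 250
```

```text
clock: 24.2
tcp_pos: [566.4, 247.8, 208.1]
tcp_rot: [0.999, 0.002, -0.037, 0.035]
wrist_force: [-0.1, 0.7, 0.1]
width: 69.8
t24.20 tcp [566.4 247.8 208.1] F [-0.1  0.7  0.1] w69.8 jaw ang 0.1 zax [-0.0728, -0.0693, -0.9949]
to go in tool axes mm [ -9.4   0.7 -41.4]
```

```bash
python3 -m crank '[[0.07,0,0,-0.02,0],[0.07,0,0,-0.02,0],[0.07,0,0,-0.015,0],[0.07,-0.015,0,-0.005,0],[0.07,-0.025,0,0,0],[0.07,-0.025,-0.005,0,0],[0.07,-0.025,-0.005,0,0],[0.07,-0.02,-0.005,0,0]]'; python3 st.py 560 250 250; python3 pic.py s 120 60 250 190 120 150 260 260 5;python3 st.py
```

```text
clock: 25.0
tcp_pos: [465.0, 269.1, 292.4]
tcp_rot: [0.999, -0.001, -0.026, 0.03]
wrist_force: [0.8, 0.4, 0.9]
width: 70.4
t25.00 tcp [465.  269.1 292.4] F [0.8 0.4 0.9] w70.4 jaw ang -0.2 zax [-0.0512, -0.0601, -0.9969]
to go in tool axes mm [97.1 16.4 38.6]
t25.10 tcp [463.2 271.  292.9] F [0.  0.1 0. ] w70.0 jaw ang 0.1 zax [-0.0509, -0.0601, -0.9969]
```

View pics/s_s.png

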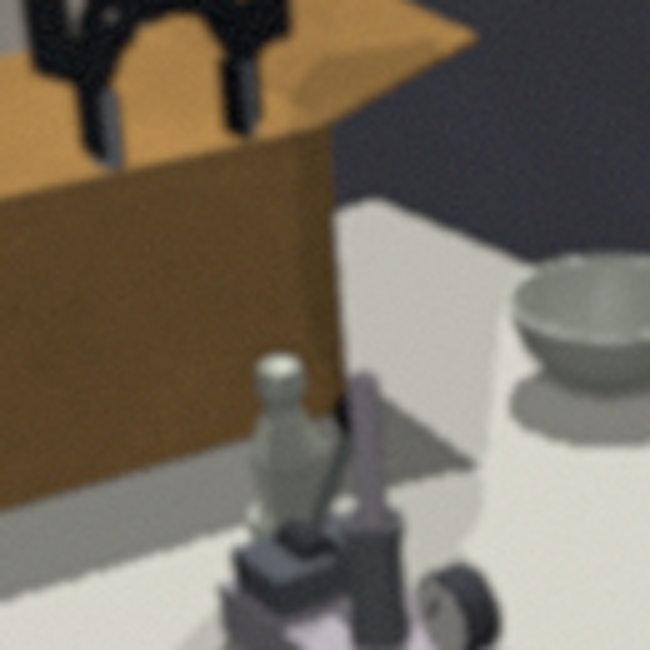

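View pics/s_t.png

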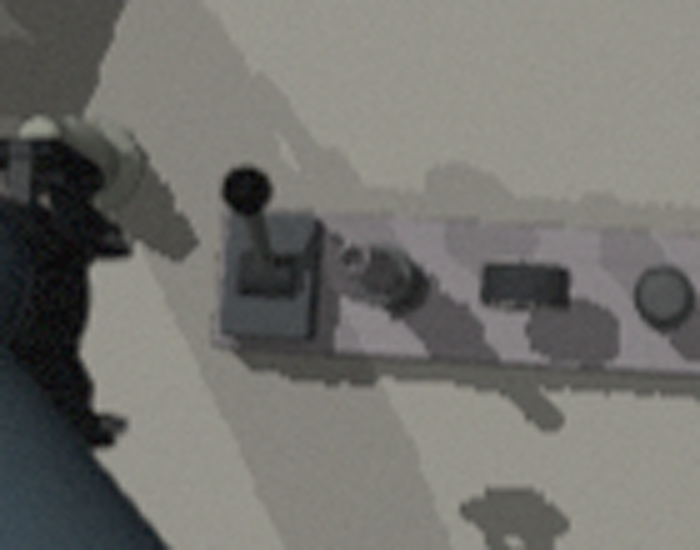

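View pics/s_s_full.png

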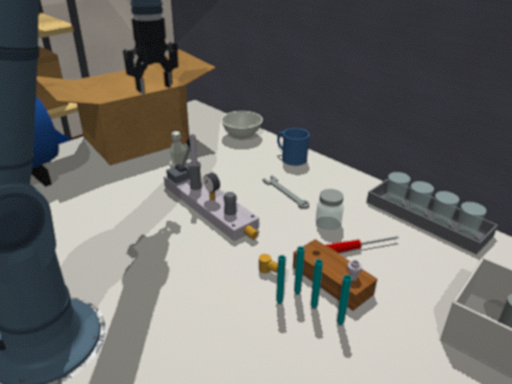

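```bash
python3 - <<'E'
from h import *
np.set_printoptions(precision=1,suppress=True)
T=lambda u:cp(u,(120,150)); S=lambda u:cp(u,(120,60))
b=atz("top",T((247,188)),127.2); b0=atz("top",T((234,317)),129); print("ball",b,"travel",b-b0)
print("tubetop",*tri(S((366,378)),T((354,256))))
E
python3 st.py
```

```text
ball [549.2 246.4 127.2] travel [67.6 -5.7 -1.8]
tubetop [505.6 181.  187.3] [ 0.5 -0.  -0.3  0.4]
t25.10 tcp [463.2 271.  292.9] F [0.  0.1 0. ] w70.0 jaw ang 0.1 zax [-0.0509, -0.0601, -0.9969]
```

All checks pass: the ball travelled 68 mm to x≈549, which fits q≈1.0 from a start of about 0.12, and the tube top is unchanged at z≈187. The gripper is clear with zero force, so I'm handing in.

```bash
python3 -c "
from workcell import ticket; print(ticket.hand_in())"
```

```text
the job is handed in; nothing more can be done
None
```

The long tube is home in the manifold's open port, standing on its own, and the shut-off lever is at its open stop. I handed the job in at 25.1 s of the 70 s allowed; no verdict was reported.

- **Tube:** it went past the seal and stopped dead about 40 mm below the mouth. I held it at about 22 N for roughly half a second without it moving; the highest force I read was 22.5 N, below the 30 N limit. After release and again at the end, its top measured about 187 mm above the table, which fits 40 mm deep.
- **Lever:** it did not move further under a 7 N push. The ball had travelled 68 mm, which fits joint value 1.0 from a start of about 0.12.
- **Everything else:** the last pictures show the short tube, the turquoise tubes and the other objects I could see where they were. The gripper was clear with about zero force.

Some readings disagreed:
- **Side camera:** it reads y about 3.5 mm high compared with the arm and the top camera. I aligned the tube by its position relative to the mouth instead.
- **Grip width:** the gripper read 13 mm on the 16 mm tube, but the pictures showed a proper hold and no slip.
- **Tool tilt:** the tool drifted to about 2° during the press, with up to about 9.5 N sideways, and to nearly 5° at the lever. The tube still stood upright after release.

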